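# Open the incense dispenser's outer collar and push out three sticks

### The arm

A 6-joint arm with a two-finger parallel gripper is mounted at the origin on the work surface. World frame = base frame: x ahead of the robot, y to its left, z up, the work surface at z = 0. Lengths are in mm, angles in rad, forces in N, time in s.
With the tool pointing down it reaches from about 350 to 1000 mm from the base axis. Payload 7.1 kg.
Tool frame: the origin (TCP) lies between the finger pads; the fingertips stand r.tcp_to_tips ahead of it and the grasp point (between the pads) lies 5 mm behind it (r.tcp_to_tips is the distance from the TCP to the fingertips, in mm); z points along the fingers, y is the direction in which the jaws open and shut (so a half turn about z gives the same grasp; the last joint's range is limited). The gripper opens to 85 mm and grips with 20 to 120 N. Pads are 22 mm wide; open, the fingers measure 114 mm over their backs; the gripper's body (76 mm by 85 mm) begins 54 mm behind the grasp point. The pads swing forward as they close: fully open they stand 13 mm farther back than shut.
Start: joints at [1.261, 0.423, 1.63, -0, 1.089, -0.019], TCP at [179.167, 598.752, 210.919] pointing down, gripper open.
Joint ranges: [-3, 3], [-0.9, 2.11], [0.09, 2.58], [-1.31, 4.45], [0.11, 2.69], [-2.54, 2.54]. Speed limits (rad/s): [2.39, 2.39, 3.01, 3.14, 3.14, 3.14].

### API

Orientations are given as [roll, pitch, yaw] about the fixed x, y, z axes, in that order (R = Rz(yaw) Ry(pitch) Rx(roll)).
In Python, from rig import r, eyes gives the robot as it stands. The module is installed in compiled form; this text tells all that it offers.
- The arm moves only by the shell command python3 -m crank 'ROWS' [FORCE]. ROWS is JSON, a list of rows, each an object of numbers: "x", "y", "z": the shift along the tool's x, y, z in cm; "wx", "wy", "wz": the turn, a rotation vector about the tool's x, y, z in rad; "hand": the finger opening in cm, from 0 to 8.54. A call has 1 to 12 rows; each row shifts and turns the commanded pose from where the row before left it, along the tool's axes as they then stand; what a row does not reach is not made up. A row lasts 1/10 s, in which the tool goes at most 50 mm and 8.59 degrees, less where a joint would pass 70% of its speed; a pose out of reach is approached as far as the arm can. A call is refused whole if a number of a shift passes 5 or a number of a turn 0.15, either way. A call with a gripper value outside its range is refused whole. The fingers move at their own pace and stop on an object; FORCE is the grip in N (left out, the last holds). Time passes only in rows, so rows that do not move let the fingers close. It gives the time, the measured TCP pose, the force and the opening at its end, in the units of the state.
- r.observe(): the state, without advancing time (a new reading comes with each control period).
- eyes.capture(name): name is "side" or "top" or "wrist"; returns a dict with "image" (420x560x3 uint8, blue, green, red), "z_map" (420x560 float32, mm along the optical axis (not along the pixel's ray), 0 where there is no reading), "vertical_fov" (degrees; the focal length in pixels is half the picture's height over the tangent of half this angle, whatever the lens; pixels are square), "cx", "cy" (the principal point, pixels), "view" (4x4, takes a point from world to camera coordinates). Camera axes: x right, y up, looking along -z (the intrinsics and any distortion apply to the point x, -y, -z); pixel columns grow to the right and rows downward; lengths in mm; the calibration is good to about 2 mm. A picture is of the moment at which its call begins.
- r.close_job(): hands the job in, once; it reports no verdict.
The state is a dict: "time_s": time; "q": joint angles; "dq": joint speeds; "effort": joint torques, N m; "tcp_pos": TCP position; "tcp_rot": TCP orientation; "contact_force": force on the tool from outside, world axes, zero at the start; "torque": the same for the moment, N m; "opening": finger opening in mm.
Only numpy, scipy, OpenCV 4.12 (cv2) and the standard library are available. Lean on these libraries where they do the work, as an engineer would, in place of code of your own. Each camera call takes 0.05 s, during which the arm holds its last target.

### The job

On the incense dispenser, turn only the outer collar clockwise until you feel it come up against its stop, gently, without forcing it or turning the inner knob, and leave it resting against the stop. Then push the thumb piece all the way towards the outlet so that the three sticks stand out, and let go. Leave the other things on the ledge where they are.

Things in the scene. Friction and masses are not known exactly. Their poses are not given: they have to be found in the camera images.
- dispenser: The incense dispenser: a white plastic box, 96 mm (its x) by 270 mm (its y) by 55 mm high, fixed to the ledge. Origin: centre of its underside; z up; the sticks come out of the end face at +y. On its flat deck, 55 mm above the ledge, are the two concentric controls (axis at x 0, y -75 mm) and the thumb piece. The collar's sprung stop is hidden inside it.
- collar_grip (a point): Point on the common vertical axis of both controls, at half the height of the outer collar's flats (68 mm above the ledge). It turns with the collar: its x axis is square to the two flats, so it is the line along which to close a gripper on the collar.
- collar (a joint): Angle of the outer collar, rad, growing clockwise from above; starts between 0 and 0.3. Friction 0.1 N m, and a light spring (0.04 to 0.08 N m) favours clockwise, so it stays where left. Its hidden stop, nowhere marked, comes anywhere between 0.75 and 1.2 and can only be felt: on top of the friction the torque climbs on a rubber buffer, 5 N m per rad of further turning.
- spindle: Fixed spindle carrying both controls; origin on their axis at deck height (55 mm), axes as the dispenser's. The outer control is an oblong white collar, 48 mm wide between two parallel ribbed flats (its own x), 72 mm long (its own y), standing from 59 to 77 mm above the ledge. A grip of 6 to 20 N is plenty, over 40 N crushes it. Over 0.42 N m against the hidden stop damages it; 0.1 to 0.2 is right.
- inner (a joint): Angle of the inner control (rad, clockwise from above grows): a round grey knob 34 mm across, standing on the collar's middle from 79 to 99 mm above the ledge, with a rib on top up to 102 mm. It turns almost freely when touched and must keep its setting.
- inner_tip (a point): Point at the tip of the rib on top of the inner knob, 16 mm from the axis, 100 mm above the ledge.
- pusher (a joint): Travel of the thumb piece and stick tray, m: 0 = all in, 0.042 = fully out at the end stop; it moves along the dispenser's +y and stays where it is left; about 3 N moves it.
- thumb (a point): Centre of the thumb piece, a grey block 30 mm (dispenser x) by 12 mm (dispenser y), standing from 57.5 to 77.5 mm above the ledge (centre 67.5 mm); at rest 110 mm along +y from the axis of the controls. The tray with three sticks hangs under it inside the box and comes out of the +y end with it.
- pot: Bystander, to be left alone: blue glazed ceramic pot, 84 mm across, 85 mm high; origin: centre of its underside.
- bell: Bystander, to be left alone: small brass-coloured bell, 52 mm across, 65 mm high, with a ball on top; origin: centre of its underside.
- dish: Bystander, to be left alone: round clear glass dish, 100 mm across, 28 mm high; origin: centre of its underside.
- dancer: Bystander, to be left alone: wooden figurine of a dancer on a round foot, 92 mm over the arms, 163 mm high; origin: centre of its underside.
- candle: Bystander, to be left alone: white plastic electric candle, 38 mm across, 65 mm high; origin: centre of its underside.
- matchbox: Bystander, to be left alone: plain cardboard matchbox lying flat, 55 x 36 x 16 mm; origin: centre of its underside.
- oil: Bystander, to be left alone: amber glass oil bottle, 48 mm across, 120 mm high; origin: centre of its underside.

How it is judged:
By the outcome, as a careful person would: the job done as asked, in the order asked, and still so for the second after the job is handed in, with the robot touching nothing.
It also fails if it takes over 72 s, if anything falls off the work surface, if the arm or the gripper's body presses on something with over 40 N, if the wrist force passes 120 N, or if a joint passes its speed limit or range.

## Working session

There is one attempt and no reset: what is moved stays moved. The work goes in short steps, Python scripts to look and compute and a shell command to move; the robot and the scene stay as the last step left them, time stands still between calls to the robot, and variables do not carry over. Pictures are saved under pics/ and viewed, and the job is handed in when it is done.

```bash
mkdir -p pics
cat > h.py <<'E'
import numpy as np, cv2
from rig import r, eyes
def cap(n,f):
    c=eyes.capture(n); cv2.imwrite('pics/'+f,c['image']); np.savez('pics/'+f[:-4]+'.npz',**{k:np.array(v) for k,v in c.items()}); return c
def load(f): 
    d=np.load('pics/'+f+'.npz'); return {k:d[k] for k in d.files}
def K(c):
    f=c['image'].shape[0]/2/np.tan(np.radians(float(c['vertical_fov']))/2); return f,float(c['cx']),float(c['cy'])
def ray(c,u,v):
    f,cx,cy=K(c); V=np.array(c['view']); R=V[:3,:3]; t=V[:3,3]
    d=np.array([(u-cx)/f,-(v-cy)/f,-1.]); return -R.T@t, R.T@d
def plane(c,u,v,z):
    o,d=ray(c,u,v); return o+d*(z-o[2])/d[2]
def depth(c,u,v):
    o,d=ray(c,u,v); return o+d*float(c['z_map'][int(round(v)),int(round(u))])
def proj(c,p):
    f,cx,cy=K(c); V=np.array(c['view']); q=V[:3,:3]@np.array(p)+V[:3,3]
    return cx+f*q[0]/-q[2], cy-f*q[1]/-q[2]
E
python3 - <<'E'
from h import *
for n in ('side','top','wrist'):
    c=cap(n,n+'0.png'); print(n,c.keys() ,c['vertical_fov'],c['cx'],c['cy'],np.round(c['view'],3).tolist())
print(r.observe(), r.tcp_to_tips)
E
```

```text
side dict_keys(['image', 'z_map', 'vertical_fov', 'cx', 'cy', 'view']) 45.36669308282125 273.7898181661493 212.7612330162973 [[0.726, -0.688, 0.001, -420.416], [0.527, 0.556, 0.643, -358.794], [-0.442, -0.466, 0.766, -1164.448], [0.0, 0.0, 0.0, 1.0]]
top dict_keys(['image', 'z_map', 'vertical_fov', 'cx', 'cy', 'view']) 49.081579418092375 267.53008104322987 202.8254733024082 [[0.021, -1.0, -0.018, 8.02], [0.997, 0.019, 0.079, -540.024], [-0.078, -0.02, 0.997, -1210.417], [0.0, 0.0, 0.0, 1.0]]
wrist dict_keys(['image', 'z_map', 'vertical_fov', 'cx', 'cy', 'view']) 61.64459305079383 280.2161391394419 197.6918247670735 [[0.289, 0.957, -0.003, -623.009], [-0.924, 0.278, -0.264, 31.865], [-0.252, 0.079, 0.965, -379.373], [0.0, 0.0, 0.0, 1.0]]
{'time_s': 0.15, 'q': array([ 1.26100718e+00,  4.23713387e-01,  1.63049221e+00, -2.23314630e-06,
        1.08858699e+00, -1.89689796e-02]), 'dq': array([ 0.00039721, -0.00276917, -0.00164856,  0.00245634,  0.00068154,
       -0.00077925]), 'effort': array([ 1.29900116e-03, -5.57771695e+01, -2.82015699e+01,  1.74909255e-04,
        4.80558956e-03, -2.75169818e-06]), 'tcp_pos': array([179.03488644, 598.35041471, 210.30298425]), 'tcp_rot': array([-3.14039289e+00, -2.07833676e-05,  2.85077351e+00]), 'contact_force': array([0.46247966, 0.7775868 , 0.51951769]), 'torque': array([0.00160678, 0.02901958, 0.01506848]), 'opening': 85.51095050402547} 14.0
```

View pics/top0.png

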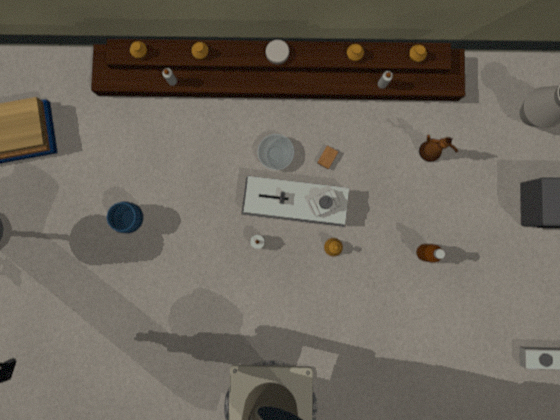

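View pics/side0.png

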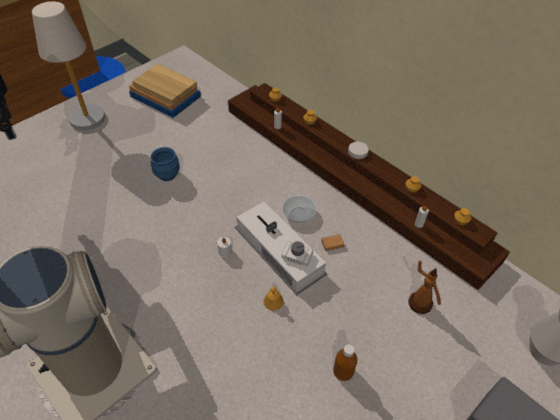

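View pics/wrist0.png

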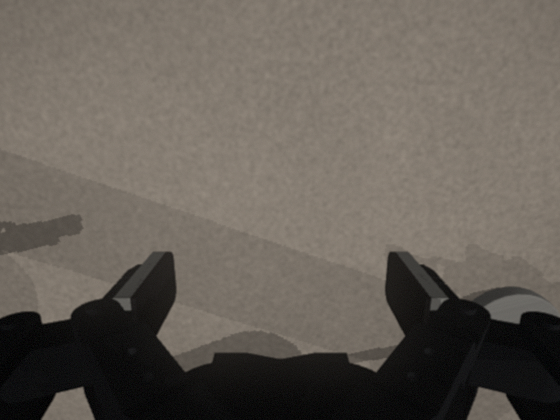

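Run:
```python
from h import *
c=load('top0'); im=c['image']
crop=im[160:270,225:375]; cv2.imwrite('pics/topcrop.png',cv2.resize(crop,None,fx=5,fy=5,interpolation=cv2.INTER_CUBIC))
s=load('side0'); cv2.imwrite('pics/sidecrop.png',cv2.resize(s['image'][185:305,215:365],None,fx=5,fy=5,interpolation=cv2.INTER_CUBIC))
for u,v in [(300,190),(260,215),(325,202),(300,300)]: print(u,v,np.round(depth(c,u,v),1))
```

```text
300 190 [571.9 -65.7  58.4]
260 215 [507.8  38.9   1.3]
325 202 [ 537.9 -125.9  106.2]
300 300 [282.3 -73.1   0.7]
```

View pics/topcrop.png

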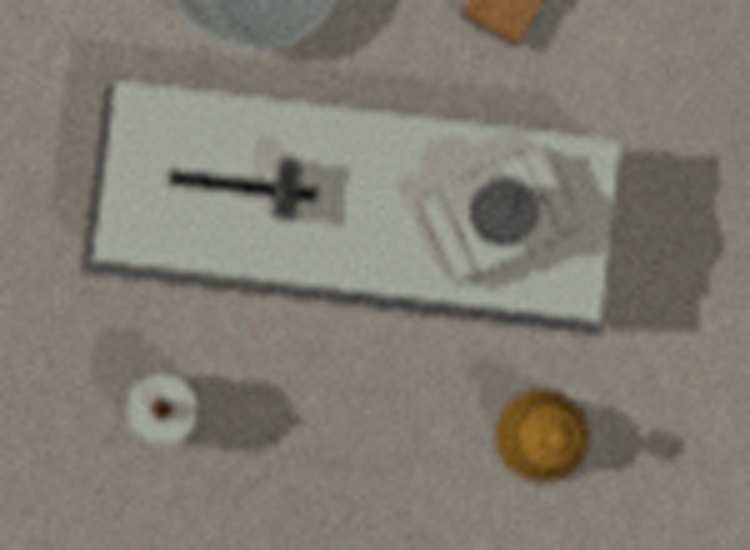

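View pics/sidecrop.png

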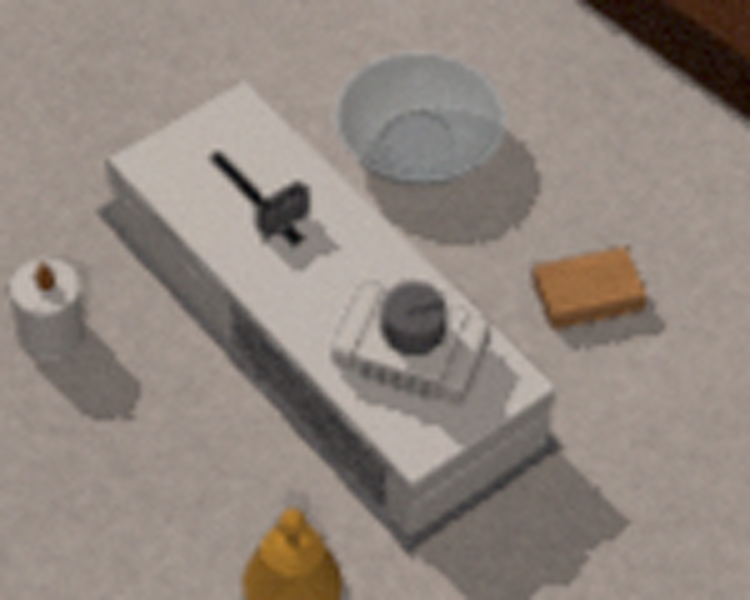

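Run:
```python
from h import *
c=load('top0'); s=load('side0')
P=[plane(c,225+u/5,160+v/5,55)[:2] for u,v in [(112,83),(620,142),(603,322),(94,262)]]
P=np.array(P); print(P.round(1)); 
for i in range(4): print(np.linalg.norm(P[i]-P[(i+1)%4]).round(1))
ce=P.mean(0); y=(P[0]+P[3]-P[1]-P[2])/2; print('ctr',ce,'yaw of +y',np.arctan2(y[1],y[0]), 'axis pred',ce-75*y/np.linalg.norm(y))
print('knob top', plane(c,225+504/5,160+210/5,99).round(1),'thumb',plane(c,225+288/5,160+188/5,77.5).round(1))
print('side knob', plane(s,215+415/5,185+308/5,99).round(1),'thumb',plane(s,215+289/5,185+205/5,72).round(1))
P=np.array([plane(s,215+u/5,185+v/5,55)[:2] for u,v in [(243,83),(552,393),(410,487),(107,160)]]);print(P.round(1)); 
for i in range(4): print(np.linalg.norm(P[i]-P[(i+1)%4]).round(1))
ce=P.mean(0); y=(P[0]+P[3]-P[1]-P[2])/2; print('ctr',ce,'yaw of +y',np.arctan2(y[1],y[0]), 'axis pred',ce-75*y/np.linalg.norm(y))
```

```text
[[ 605.    72.2]
 [ 578.8 -193.2]
 [ 485.  -185.1]
 [ 510.9   79.3]]
266.7
94.2
265.7
94.3
ctr [544.93773776 -56.67370248] yaw of +y 1.4728015788610018 axis pred [ 537.59988903 -131.31387917]
knob top [ 538.5 -128.6   99. ] thumb [549.5 -20.6  77.5]
side knob [ 538. -132.   99.] thumb [552.1 -24.6  72. ]
[[ 603.    67.1]
 [ 574.8 -196.5]
 [ 482.1 -186.2]
 [ 510.3   77.1]]
265.1
93.2
264.9
93.2
ctr [542.56969735 -59.62981844] yaw of +y 1.4640611896861024 axis pred [ 534.57975301 -134.20300926]
```

Run:
```python
from h import *
c=load('wrist0'); t=np.array([179.03,598.35,210.3]); y=2.8508
X=np.array([np.cos(y),np.sin(y),0]);Y=np.array([np.sin(y),-np.cos(y),0])
o,_=ray(c,0,0); print('cam off', (o-t)@X,(o-t)@Y,o[2]-t[2])
p=plane(c,280,198,70); print('centre at z70', (p-t)@X,(p-t)@Y)
print('tcp axis at z70 px',proj(c,[t[0],t[1],70]))
d=np.array([537.5-179.03,-131-598.35,0]);print('move in tool',d@X,d@Y)
```

```text
cam off 67.8997816900654 -0.30808479678396705 162.22326618638817
centre at z70 -15.142338966142676 -1.5699882480978709
tcp axis at z70 px (np.float64(281.741972461362), np.float64(181.40323636656638))
move in tool -552.5334945323921 -595.9520960780515
```

```bash
R='' ; python3 -m crank '[{"x":-2.3,"y":-2.48},{"x":-2.3,"y":-2.48},{"x":-2.3,"y":-2.48},{"x":-2.3,"y":-2.48},{"x":-2.3,"y":-2.48},{"x":-2.3,"y":-2.48},{"x":-2.3,"y":-2.48},{"x":-2.3,"y":-2.48},{"x":-2.3,"y":-2.48},{"x":-2.3,"y":-2.48},{"x":-2.3,"y":-2.48},{"x":-2.3,"y":-2.48}]' 20
python3 -m crank '[{"x":-2.3,"y":-2.48},{"x":-2.3,"y":-2.48},{"x":-2.3,"y":-2.48},{"x":-2.3,"y":-2.48},{"x":-2.3,"y":-2.48},{"x":-2.3,"y":-2.48},{"x":-2.3,"y":-2.48},{"x":-2.3,"y":-2.48},{"x":-2.3,"y":-2.48},{"x":-2.3,"y":-2.48},{"x":-2.3,"y":-2.48},{"x":-2.3,"y":-2.48}]'
python3 -m crank '[{"wz":0.137},{"wz":0.137},{"wz":0.137},{"wz":0.137},{"wz":0.137},{"wz":0.137},{},{}]'
python3 - <<'E'
from h import *
cap('wrist','w1.png'); o=r.observe(); print(o['tcp_pos'],o['tcp_rot'],o['q'],o['contact_force'],o['torque'],o['time_s'])
E
```

```text
[179.07454509 598.44154256 210.44339835] [-3.14069049e+00  1.61133064e-06  2.85081405e+00] [ 1.26099982e+00  4.23564794e-01  1.63037103e+00 -2.11829682e-05
  1.08855880e+00 -1.90080680e-02] [-0.33864279  0.19837467 -0.27243421] [ 0.01095992 -0.05783068  0.03068523] 0.2invalid input at $[0]: expected keys x, y, z, wx, wy, wz, hand
invalid input at $[0]: expected keys x, y, z, wx, wy, wz, hand
invalid input at $[0]: expected keys x, y, z, wx, wy, wz, hand
```

View pics/w1.png

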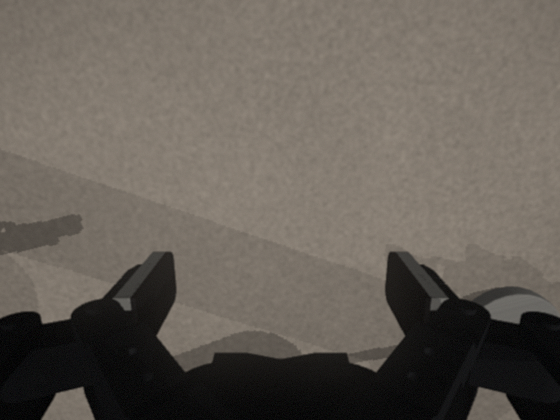

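```bash
python3 -m crank '[{"x":-3.25,"y":-3.5,"z":0,"wx":0,"wy":0,"wz":0,"hand":8.5},{"x":-3.25,"y":-3.5,"z":0,"wx":0,"wy":0,"wz":0,"hand":8.5},{"x":-3.25,"y":-3.5,"z":0,"wx":0,"wy":0,"wz":0,"hand":8.5},{"x":-3.25,"y":-3.5,"z":0,"wx":0,"wy":0,"wz":0,"hand":8.5},{"x":-3.25,"y":-3.5,"z":0,"wx":0,"wy":0,"wz":0,"hand":8.5},{"x":-3.25,"y":-3.5,"z":0,"wx":0,"wy":0,"wz":0,"hand":8.5},{"x":-3.25,"y":-3.5,"z":0,"wx":0,"wy":0,"wz":0,"hand":8.5},{"x":-3.25,"y":-3.5,"z":0,"wx":0,"wy":0,"wz":0,"hand":8.5},{"x":0,"y":0,"z":0,"wx":0,"wy":0,"wz":0,"hand":8.5}]' 20
```

```text
time_s: 1.1
tcp_pos: [349.4, 251.7, 210.9]
tcp_rot: [-3.14, 0.0, 2.845]
contact_force: [0.0, 0.0, -0.6]
opening: 85.1
```

```bash
python3 -m crank '[{"x":-3.23,"y":-3.47,"z":0,"wx":0,"wy":0,"wz":0,"hand":8.5},{"x":-3.23,"y":-3.47,"z":0,"wx":0,"wy":0,"wz":0,"hand":8.5},{"x":-3.23,"y":-3.47,"z":0,"wx":0,"wy":0,"wz":0,"hand":8.5},{"x":-3.23,"y":-3.47,"z":0,"wx":0,"wy":0,"wz":0,"hand":8.5},{"x":-3.23,"y":-3.47,"z":0,"wx":0,"wy":0,"wz":0,"hand":8.5},{"x":-3.23,"y":-3.47,"z":0,"wx":0,"wy":0,"wz":0,"hand":8.5},{"x":-3.23,"y":-3.47,"z":0,"wx":0,"wy":0,"wz":0,"hand":8.5},{"x":-3.23,"y":-3.47,"z":0,"wx":0,"wy":0,"wz":0,"hand":8.5},{"x":-3.23,"y":-3.47,"z":0,"wx":0,"wy":0,"wz":0,"hand":8.5},{"x":0,"y":0,"z":0,"wx":0,"wy":0,"wz":0,"hand":8.5}]'
python3 -m crank '[{"x":0,"y":0,"z":0,"wx":0,"wy":0,"wz":0.137,"hand":8.5},{"x":0,"y":0,"z":0,"wx":0,"wy":0,"wz":0.137,"hand":8.5},{"x":0,"y":0,"z":0,"wx":0,"wy":0,"wz":0.137,"hand":8.5},{"x":0,"y":0,"z":0,"wx":0,"wy":0,"wz":0.137,"hand":8.5},{"x":0,"y":0,"z":0,"wx":0,"wy":0,"wz":0.137,"hand":8.5},{"x":0,"y":0,"z":0,"wx":0,"wy":0,"wz":0.137,"hand":8.5},{"x":0,"y":0,"z":0,"wx":0,"wy":0,"wz":0,"hand":8.5},{"x":0,"y":0,"z":0,"wx":0,"wy":0,"wz":0,"hand":8.5}]'
python3 - <<'E'
from h import *
cap('wrist','w2.png'); o=r.observe(); print(o['tcp_pos'],o['tcp_rot'],o['q'],o['contact_force'],o['torque'],o['time_s'])
E
```

```text
time_s: 2.1
tcp_pos: [539.7, -130.7, 211.0]
tcp_rot: [-3.141, 0.003, 2.847]
contact_force: [-0.8, 0.5, 0.2]
opening: 85.1
time_s: 2.9
tcp_pos: [536.8, -125.8, 210.8]
tcp_rot: [-3.141, -0.0, 2.033]
contact_force: [-0.4, -0.8, -0.1]
opening: 85.3
[ 536.86102756 -125.98232889  210.83844888] [-3.14144529e+00 -2.41425468e-04  2.03264815e+00] [-2.52125646e-01  3.16028217e-01  1.79370060e+00  1.00143927e-04
  1.03213330e+00 -7.14028876e-01] [-0.80066732  0.12204345  0.35171547] [-0.01281238  0.00737287 -0.01183397] 2.95
```

View pics/w2.png

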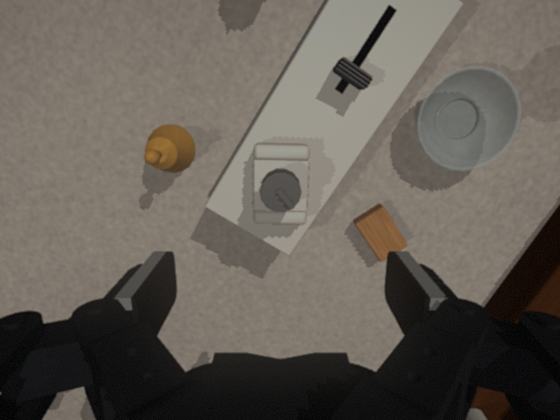

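Run:
```python
from h import *
c=load('w2'); im=c['image']
cv2.imwrite('pics/w2c.png',cv2.resize(im[120:250,205:355],None,fx=5,fy=4.6 and 5,interpolation=cv2.INTER_CUBIC)[:600])
```

```text
(no output)
```

View pics/w2c.png

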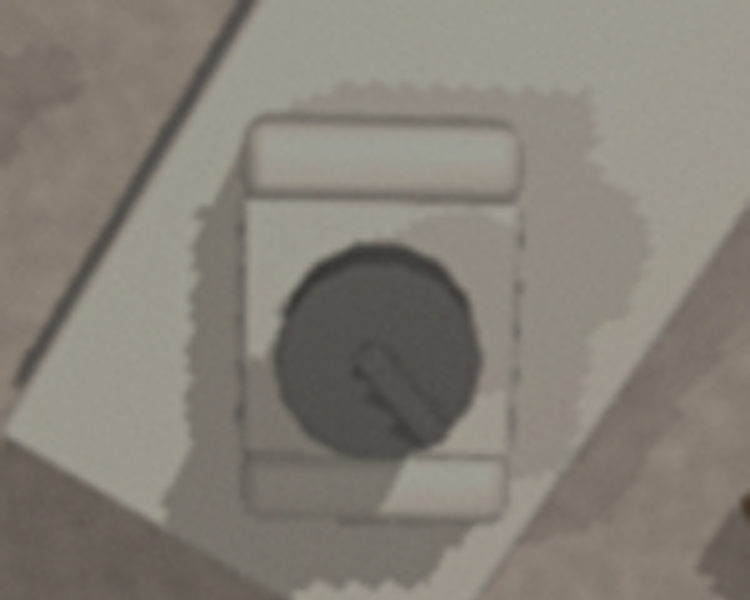

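```bash
cat > m.py <<'E'
from h import *
def colr(f,ox,oy,corn,knob,t,y,tip=None):
    c=load(f)
    P=np.array([plane(c,ox+u/5,oy+v/5,77)[:2] for u,v in corn])
    X=np.array([np.cos(y),np.sin(y)]);Y=np.array([np.sin(y),-np.cos(y)])
    print('w',np.linalg.norm(P[0]-P[1]),np.linalg.norm(P[3]-P[2]),'l',np.linalg.norm(P[0]-P[3]),np.linalg.norm(P[1]-P[2]))
    lx=(P[0]+P[1]-P[2]-P[3]); ly=(P[1]+P[2]-P[0]-P[3])
    print('ctr',P.mean(0),'long axis angle',np.arctan2(lx[1],lx[0]),'normal+pi/2',np.arctan2(ly[1],ly[0])+np.pi/2,'tool yaw',y)
    k=plane(c,ox+knob[0]/5,oy+knob[1]/5,99)[:2]; print('knob',k)
    for n,q in (('collar',P.mean(0)),('knob',k)): print(n,'off in tool mm',(q-t)@X,(q-t)@Y)
    if tip is not None:
        q=plane(c,ox+tip[0]/5,oy+tip[1]/5,102)[:2]; print('tip ang',np.arctan2(*(q-k)[::-1]),np.linalg.norm(q-k))
E
python3 - <<'E'
from m import *
colr('w2',205,120,[(247,122),(521,125),(508,515),(243,515)],(380,357),np.array([536.86,-125.98]),2.0326,(432,435))
E
```

```text
w 45.91883461497387 47.172290208714514 l 69.68515809288925 69.14752877326167
ctr [ 537.13781166 -128.74241714] long axis angle 2.0101760327408593 normal+pi/2 2.0257195997243214 tool yaw 2.0326
knob [ 537.20108136 -128.78157016]
collar off in tool mm -2.5968375375083492 -0.9821214725912528
knob off in tool mm -2.6600799662243344 -0.9429244067309793
tip ang -0.5087314017260391 14.78390019512019
```

Run:
```python
from h import *
c=load('w2'); t=np.array([536.86,-125.98,210.84]); y=2.0326
X=np.array([np.cos(y),np.sin(y),0]);Y=np.array([np.sin(y),-np.cos(y),0])
for u,v in [(160,256),(168,256),(172,256),(172,280),(172,295),(140,280),(125,300),(392,256),(400,256),(395,290)]:
    p=depth(c,u,v)-t; print(u,v,(p@X).round(1),(p@Y).round(1),p[2].round(1))
```

```text
160 256 12.0 -46.0 42.2
168 256 11.2 -43.6 40.5
172 256 8.7 -43.9 35.1
172 280 -0.4 -43.9 37.6
172 295 -5.9 -43.8 39.5
140 280 12.0 -46.4 60.4
125 300 10.7 -47.2 70.0
392 256 10.0 41.5 38.0
400 256 11.7 43.1 41.8
395 290 -0.2 41.1 45.6
```

```bash
python3 - <<'E'
from h import *
c=load('w2')
for u,v in [(100,100),(330,110),(265,152),(300,175),(281,195),(60,200),(240,300)]: print(u,v,depth(c,u,v).round(1))
z=c['z_map']; print(z[250:262,160:178].round(0))
E
python3 - <<'E'
from h import *
c=cap('side','s2.png')
E
```

```text
100 100 [ 339.4 -147.4   -1.2]
330 110 [548.2 -53.7  53.8]
265 152 [ 512.4 -109.2   76. ]
300 175 [ 548.  -113.7   76.2]
281 195 [ 538.3 -131.   101. ]
60 200 [ 334.1 -269.    -1.2]
240 300 [ 564.4 -294.    -1.5]
[[405. 404. 405. 404. 403. 404. 404. 404. 403. 403. 406. 404. 404. 404.
  404. 405. 404. 405.]
 [136. 137. 135. 136. 135. 136. 137. 137. 137. 136. 136. 137. 403. 405.
  404. 403. 405. 403.]
 [135. 136. 134. 135. 135. 134. 136. 135. 136. 135. 136. 137. 138. 405.
  405. 405. 404. 404.]
 [135. 135. 133. 133. 133. 134. 135. 135. 133. 134. 135. 136. 137. 139.
  407. 404. 405. 404.]
 [133. 132. 133. 133. 133. 133. 133. 134. 133. 133. 134. 137. 139. 140.
  405. 404. 405. 404.]
 [132. 131. 132. 132. 133. 133. 133. 132. 132. 135. 135. 137. 139. 139.
  406. 405. 407. 405.]
 [131. 132. 131. 131. 131. 132. 131. 131. 132. 134. 136. 137. 138. 140.
  141. 405. 406. 406.]
 [130. 131. 130. 130.   0. 131. 131. 131. 133. 135. 135. 136. 138. 139.
  140. 407. 408. 406.]
 [129. 130. 130. 128. 129. 130. 131. 133. 134. 134. 135. 136. 138. 139.
  142. 406. 404. 407.]
 [128. 128. 129. 129. 129. 130. 132. 132. 133. 135. 136. 137. 138. 140.
  141. 406. 406. 406.]
 [128. 126. 128. 128. 129. 130. 130. 132. 134. 133.   0. 137. 137. 138.
  141. 409. 407. 408.]
 [127. 127. 127. 128. 128. 129. 131. 132. 133. 134. 134. 137. 138. 139.
  141. 408. 407. 408.]]
```

View pics/s2.png

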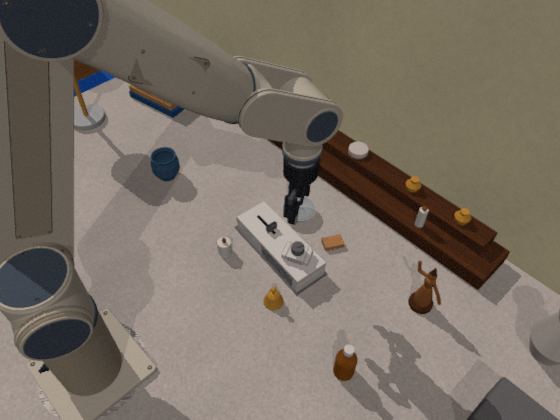

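Run:
```python
from h import *
c=load('s2')
for z in (197,211,225,245,260): print(z,proj(c,[536.9,-126,z]))
z=c['z_map']; 
for u,v in [(291,215),(289,218),(296,205),(300,190)]: print(depth(c,u,v).round(1))
cv2.imwrite('pics/s2c.png',cv2.resize(c['image'][120:250,230:360],None,fx=4.6,fy=4.6,interpolation=cv2.INTER_CUBIC))
```

```text
197 (np.float64(297.42237095486644), np.float64(220.97209868072233))
211 (np.float64(297.63999802185356), np.float64(217.22128009599265))
225 (np.float64(297.86161341767024), np.float64(213.4017223691025))
245 (np.float64(298.18534561060187), np.float64(207.8221740963008))
260 (np.float64(298.4338372125489), np.float64(203.53940297028447))
[ 477.3 -160.7  298.8]
[ 471.6 -160.6  293.5]
[ 499.6 -153.   307.2]
[ 513.2 -149.8  342.1]
```

View pics/s2c.png

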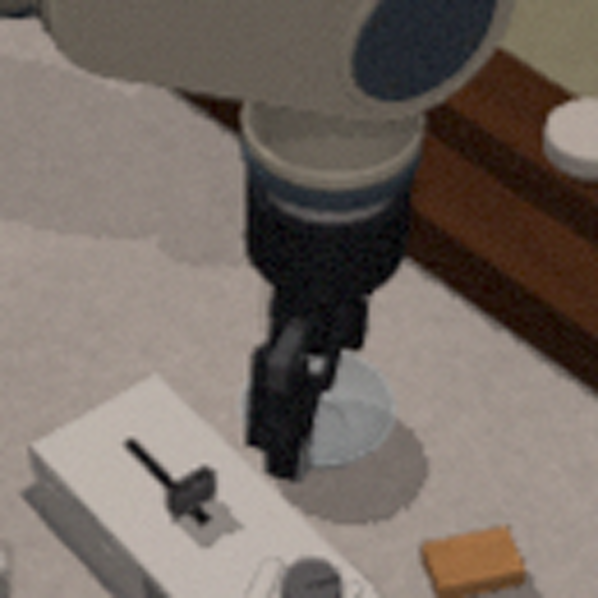

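Run:
```python
from h import *
c=load('s2')
for z in (197,211,225,245,260): print(z,np.round(proj(c,[498,-145,z]),1),np.round(proj(c,[575,-107,z]),1))
z=c['z_map'].copy(); print(z[205:228:2,280:302:2].round(0))
print([depth(c,u,v).round(0).tolist() for u,v in ((296,222),(297,205),(300,195))])
```

```text
197 [291.4 234.5] [302.9 208.2]
211 [291.6 230.8] [303.2 204.4]
225 [291.8 227.1] [303.5 200.5]
245 [292.  221.5] [303.9 194.9]
260 [292.2 217.3] [304.2 190.6]
[[1482. 1448. 1055. 1052. 1052. 1055. 1045. 1043. 1079. 1078. 1470.]
 [1479. 1443. 1053. 1056. 1050. 1052. 1049. 1048. 1082. 1086. 1465.]
 [1468. 1435. 1060. 1060. 1057. 1054. 1047. 1051. 1079. 1474. 1470.]
 [1462. 1430. 1064. 1076. 1080. 1080. 1054. 1056. 1081. 1464. 1467.]
 [1459. 1464. 1066. 1071. 1070. 1073. 1059. 1063. 1086. 1457. 1455.]
 [1459. 1457. 1068. 1074. 1071. 1073. 1061. 1070. 1091. 1457. 1454.]
 [1381. 1452. 1456. 1075. 1073. 1072. 1067. 1068. 1105. 1448. 1448.]
 [1379. 1379. 1447. 1447. 1105. 1106. 1099. 1107. 1112. 1437. 1435.]
 [1375. 1374. 1371. 1449. 1109. 1112. 1107. 1118. 1116. 1409. 1411.]
 [1372. 1374. 1368. 1370. 1437. 1117. 1109. 1120. 1437. 1441. 1439.]
 [1364. 1365. 1367. 1365. 1367. 1432. 1435. 1433. 1436. 1433. 1435.]
 [1360. 1360. 1369. 1363. 1359. 1359. 1432. 1427. 1430. 1433. 1432.]]
[[500.0, -156.0, 252.0], [501.0, -155.0, 308.0], [516.0, -148.0, 323.0]]
```

Run:
```python
from h import *
c=load('w2'); t=np.array([536.86,-125.98,210.84]); y=2.0326
X=np.array([np.cos(y),np.sin(y),0]);Y=np.array([np.sin(y),-np.cos(y),0])
for u,v in [(280,358),(280,370),(280,390),(280,410),(220,358),(340,358),(110,310),(90,310),(150,330)]:
    p=depth(c,u,v)-t; print(u,v,(p@X).round(1),(p@Y).round(1),p[2].round(1))
o=r.observe(); print(o['tcp_pos'], o['q'])
```

```text
280 358 10.8 -1.4 94.6
280 370 11.6 -1.4 99.2
280 390 11.0 -1.4 104.0
280 410 12.1 -1.4 109.8
220 358 10.7 -15.1 94.4
340 358 10.6 12.3 94.3
110 310 12.5 -47.7 78.0
90 310 14.2 -51.6 80.6
150 330 17.9 -30.5 94.1
[ 536.90884583 -126.117272    210.89162589] [-2.52347653e-01  3.16008292e-01  1.79358850e+00  1.13430390e-04
  1.03212108e+00 -7.13485939e-01]
```

```bash
python3 -m crank '[{"x":-0.28,"y":-0.1,"z":0,"wx":0,"wy":0,"wz":0.01,"hand":6.2},{"x":0,"y":0,"z":2.5,"wx":0,"wy":0,"wz":0,"hand":6.2},{"x":0,"y":0,"z":2.5,"wx":0,"wy":0,"wz":0,"hand":6.2},{"x":0,"y":0,"z":2,"wx":0,"wy":0,"wz":0,"hand":6.2},{"x":0,"y":0,"z":0,"wx":0,"wy":0,"wz":0,"hand":6.2},{"x":0,"y":0,"z":0,"wx":0,"wy":0,"wz":0,"hand":6.2},{"x":0,"y":0,"z":0,"wx":0,"wy":0,"wz":0,"hand":6.2}]' 20
python3 - <<'E'
from h import *
c=cap('wrist','w3.png'); o=r.observe(); t=o['tcp_pos'];y=o['tcp_rot'][2]; print(t,o['tcp_rot'],o['opening'],o['contact_force'],o['torque'],o['time_s'])
np.save('pics/t3.npy',np.r_[t,y])
E
```

```text
time_s: 3.7
tcp_pos: [538.2, -129.8, 142.1]
tcp_rot: [3.14, 0.001, 2.019]
contact_force: [-0.2, 0.9, 0.2]
opening: 62.0
[ 538.18044208 -129.83383971  142.21135828] [3.13992479e+00 1.43900320e-03 2.01889016e+00] 62.351191436642544 [0.60267652 0.08017062 0.5089599 ] [ 0.03906022 -0.02601683  0.03704399] 3.75
```

View pics/w3.png

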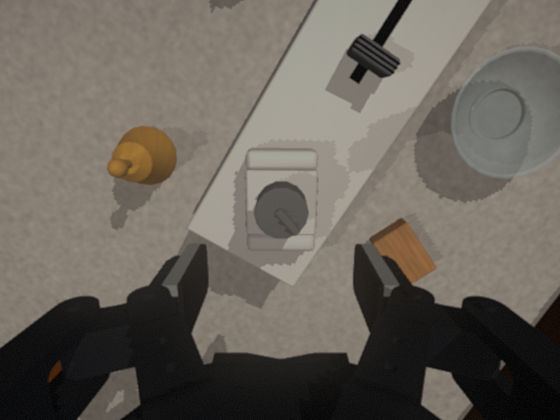

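Run:
```python
from h import *
c=load('w3'); *t,y=np.load('pics/t3.npy'); t=np.array(t)
X=np.array([np.cos(y),np.sin(y),0]);Y=np.array([np.sin(y),-np.cos(y),0])
for u,v in [(198,250),(205,250),(205,270),(205,290),(357,250),(357,270),(363,250)]:
    p=depth(c,u,v)-t; print(u,v,(p@X).round(1),(p@Y).round(1),p[2].round(1))
cv2.imwrite('pics/w3c.png',cv2.resize(c['image'][135:255,205:355],None,fx=5,fy=5,interpolation=cv2.INTER_CUBIC))
```

```text
198 250 11.0 -33.7 34.7
205 250 8.7 -32.2 29.4
205 270 0.3 -32.5 30.6
205 290 -7.5 -32.4 33.0
357 250 9.1 29.5 30.7
357 270 1.2 29.5 32.5
363 250 11.6 30.5 36.4
```

View pics/w3c.png

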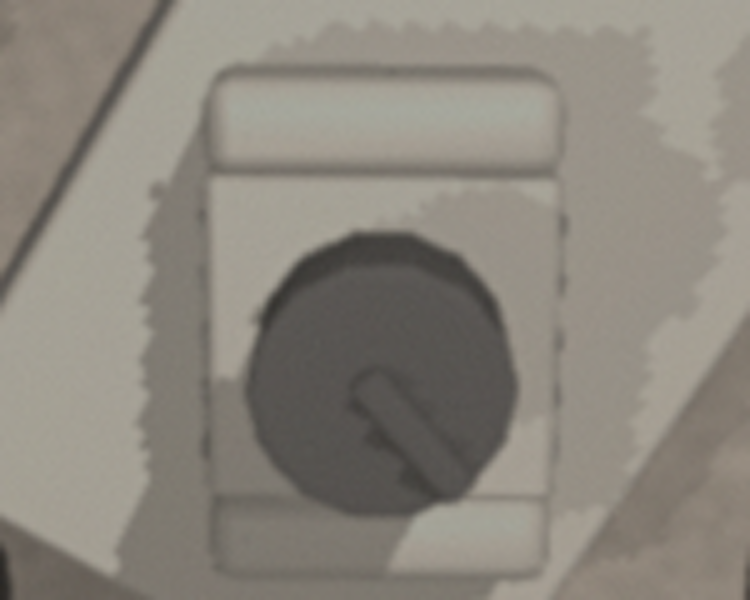

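```bash
python3 - <<'E'
from m import *
*t,y=np.load('pics/t3.npy'); t=np.array(t)
colr('w3',205,135,[(209,68),(563,70),(546,575),(215,575)],(382,390),t[:2],y,(450,485))
E
python3 -m crank '[{"x":0,"y":0,"z":2.0,"wx":0,"wy":0,"wz":0,"hand":6.2},{"x":0,"y":0,"z":2.0,"wx":0,"wy":0,"wz":0,"hand":6.2},{"x":0,"y":0,"z":1.2,"wx":0,"wy":0,"wz":0,"hand":6.2},{"x":0,"y":0,"z":0,"wx":0,"wy":0,"wz":0,"hand":6.2},{"x":0,"y":0,"z":0,"wx":0,"wy":0,"wz":0,"hand":6.2}]'
python3 - <<'E'
from h import *
c=cap('wrist','w4.png'); o=r.observe(); t=o['tcp_pos'];y=o['tcp_rot'][2]; print(t,o['tcp_rot'],o['opening'],o['contact_force'],o['torque'],o['time_s'])
np.save('pics/t4.npy',np.r_[t,y])
c=cap('side','s4.png')
cv2.imwrite('pics/s4c.png',cv2.resize(c['image'][170:290,230:360],None,fx=4.6,fy=4.6,interpolation=cv2.INTER_CUBIC))
E
```

```text
w 45.687025175083086 46.25273547802573 l 70.77246371504899 70.51873121342673
ctr [ 536.8126317  -128.23555533] long axis angle 2.0072067700241414 normal+pi/2 2.0136407078945897 tool yaw 2.018890161760432
knob [ 537.05295899 -129.29812415]
collar off in tool mm 2.0330946623547437 -0.5403186706439981
knob off in tool mm 0.9713069975118084 -0.7840739777154948
tip ang -0.4877556461817175 14.006248166462122
time_s: 4.25
tcp_pos: [537.7, -129.6, 89.5]
tcp_rot: [3.141, 0.0, 2.019]
contact_force: [0.1, -0.8, -0.1]
opening: 62.2
[ 537.96308175 -129.71044452   89.80876516] [3.14057676e+00 8.53312213e-04 2.01881467e+00] 62.00795030988633 [-0.12997918  0.05775815  0.49898934] [ 0.04180536 -0.00956459 -0.00112844] 4.3
```

View pics/w4.png

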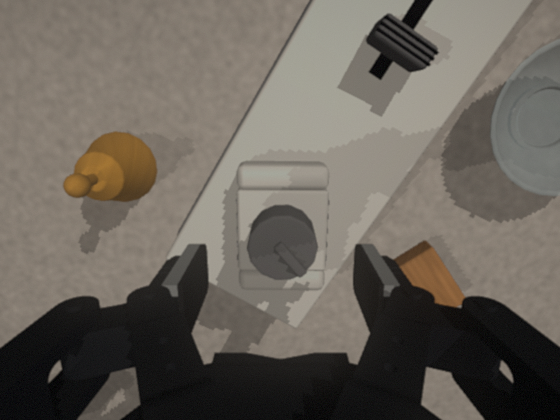

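View pics/s4c.png

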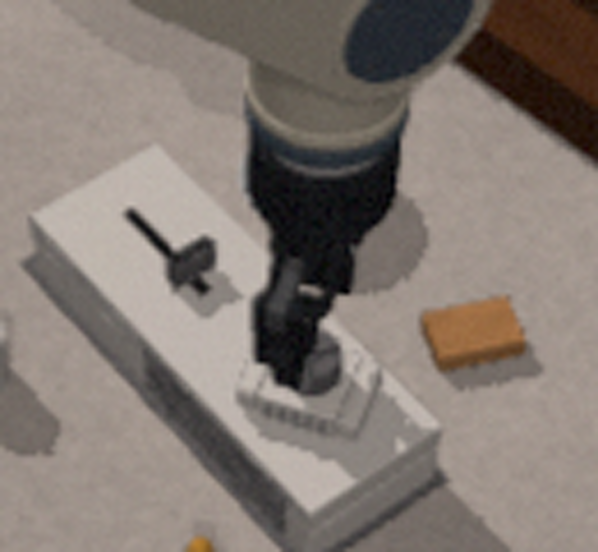

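```bash
python3 -m crank '[{"x":0.08,"y":-0.06,"z":0.6,"wx":0,"wy":0,"wz":0.006,"hand":6.2},{"x":0,"y":0,"z":0.6,"wx":0,"wy":0,"wz":0,"hand":6.2},{"x":0,"y":0,"z":0.4,"wx":0,"wy":0,"wz":0,"hand":6.2},{"x":0,"y":0,"z":0,"wx":0,"wy":0,"wz":0,"hand":6.2}]'
python3 - <<'E'
from h import *
c=cap('wrist','w5.png'); o=r.observe(); print(o['tcp_pos'],o['contact_force'],o['torque'],o['time_s'])
E
```

```text
time_s: 4.75
tcp_pos: [535.8, -128.9, 72.1]
tcp_rot: [-3.141, -0.001, 2.013]
contact_force: [0.1, -0.3, 0.6]
opening: 62.1
[ 536.04197076 -128.97068376   72.45184466] [0.62269902 0.01775806 0.38451666] [ 0.00852966 -0.01180297 -0.02077919] 4.8
```

View pics/w5.png

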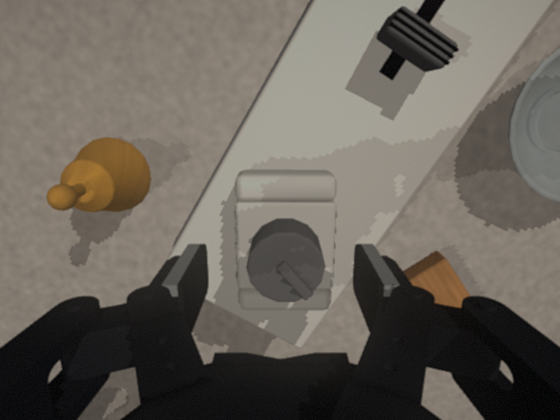

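```bash
python3 -m crank '[{"x":0,"y":0.12,"z":0.6,"wx":0,"wy":0,"wz":0.0,"hand":6.2},{"x":0,"y":0,"z":0.6,"wx":0,"wy":0,"wz":0,"hand":6.2},{"x":0,"y":0,"z":0.4,"wx":0,"wy":0,"wz":0,"hand":6.2},{"x":0,"y":0,"z":0,"wx":0,"wy":0,"wz":0,"hand":6.2}]'
python3 - <<'E'
from h import *
c=cap('wrist','w6.png'); o=r.observe(); print(o['tcp_pos'],o['contact_force'],o['torque'],o['time_s'])
np.save('pics/t6.npy',np.r_[o['tcp_pos'],o['tcp_rot'][2]])
E
```

```text
time_s: 5.2
tcp_pos: [536.9, -128.4, 56.1]
tcp_rot: [-3.141, -0.001, 2.013]
contact_force: [-0.2, -0.2, 0.6]
opening: 62.0
[ 537.09481562 -128.46535815   56.42328455] [-0.02143983 -0.62290429  0.50203012] [ 0.03275042  0.02841812 -0.05140706] 5.25
```

View pics/w6.png

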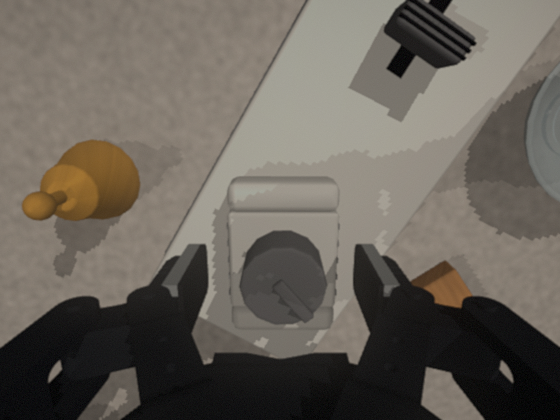

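```bash
python3 -m crank '[{"x":0,"y":0.04,"z":0.6,"wx":0,"wy":0,"wz":0.0,"hand":6.2},{"x":0,"y":0,"z":0.6,"wx":0,"wy":0,"wz":0,"hand":6.2},{"x":0,"y":0,"z":0.4,"wx":0,"wy":0,"wz":0,"hand":6.2},{"x":0,"y":0,"z":0.3,"wx":0,"wy":0,"wz":0,"hand":6.2},{"x":0,"y":0,"z":0,"wx":0,"wy":0,"wz":0,"hand":6.2}]'
python3 - <<'E'
from h import *
c=cap('wrist','w7.png'); o=r.observe(); print(o['tcp_pos'],o['contact_force'],o['torque'],o['time_s'])
np.save('pics/t7.npy',np.r_[o['tcp_pos'],o['tcp_rot'][2]]); 
for u,v in [(205,250),(205,265),(357,250),(357,265),(215,250),(345,250),(260,195),(290,300)]: print(u,v,depth(c,u,v).round(1))
c=cap('side','s7.png')
cv2.imwrite('pics/s7c.png',cv2.resize(c['image'][190:290,250:350],None,fx=6,fy=6,interpolation=cv2.INTER_CUBIC))
E
```

```text
time_s: 5.75
tcp_pos: [537.5, -128.3, 37.4]
tcp_rot: [-3.141, -0.001, 2.013]
contact_force: [-0.5, -0.2, -0.4]
opening: 62.3
[ 537.64363255 -128.34395398   37.64420075] [ 0.47939751  0.57546325 -0.26804801] [ 0.00295117 -0.02471361 -0.04124614] 5.8
205 250 [ 504.7 -134.7   66. ]
205 265 [ 507.2 -140.4   67.1]
357 250 [ 560.5 -107.6   67.6]
357 265 [ 563.3 -113.1   68.6]
215 250 [ 508.5 -138.8   54. ]
345 250 [ 560.9 -113.8   54.5]
260 195 [ 515.  -101.6   74.3]
290 300 [ 536.8 -122.9   98.8]
```

View pics/w7.png

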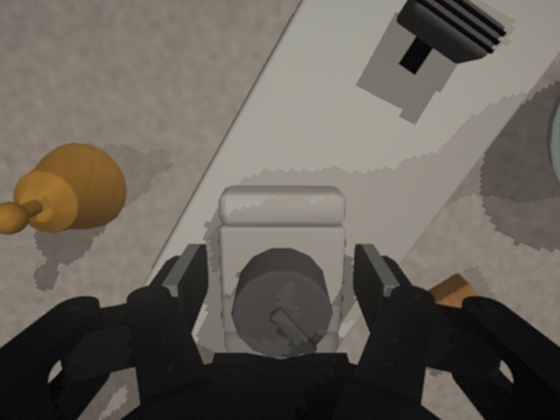

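View pics/s7c.png

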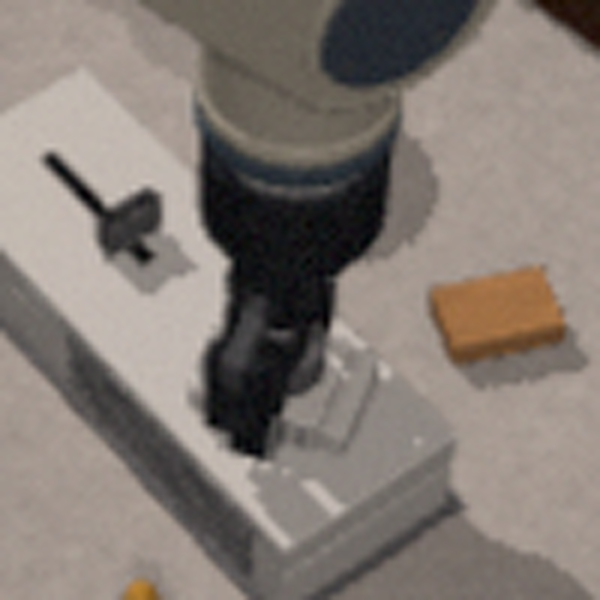

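```bash
python3 -m crank '[{"x":0,"y":0,"z":0.1,"wx":0,"wy":0,"wz":0.0,"hand":5.4},{"x":0,"y":0,"z":0,"wx":0,"wy":0,"wz":0,"hand":5.0},{"x":0,"y":0,"z":0,"wx":0,"wy":0,"wz":0,"hand":4.8},{"x":0,"y":0,"z":0,"wx":0,"wy":0,"wz":0,"hand":4.6},{"x":0,"y":0,"z":0,"wx":0,"wy":0,"wz":0,"hand":4.4},{"x":0,"y":0,"z":0,"wx":0,"wy":0,"wz":0,"hand":4.4},{"x":0,"y":0,"z":0,"wx":0,"wy":0,"wz":0,"hand":4.4},{"x":0,"y":0,"z":0,"wx":0,"wy":0,"wz":0,"hand":4.4}]' 20
python3 - <<'E'
from h import *
c=cap('wrist','w8.png'); o=r.observe(); print(o['tcp_pos'],o['tcp_rot'],o['opening'],o['contact_force'],o['torque'],o['q'][5],o['effort'][[0,5]],o['time_s'])
E
```

```text
time_s: 6.65
tcp_pos: [538.0, -128.4, 37.2]
tcp_rot: [3.141, 0.0, 2.013]
contact_force: [0.1, 0.8, 5.1]
opening: 47.7
[ 538.01712905 -128.40506744   37.1772402 ] [3.14121881e+00 2.15982909e-04 2.01267002e+00] 47.516858890245324 [0.33367879 1.72221025 5.41975643] [ 0.1938216   0.06266552 -0.14815571] -0.6978058785011877 [-0.50236177 -0.09846045] 6.7
```

View pics/w8.png

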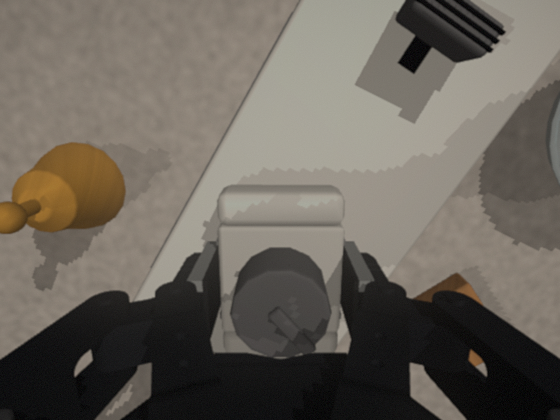

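```bash
python3 -m crank '[{"x":0,"y":0,"z":0,"wx":0,"wy":0,"wz":0.06,"hand":4.4},{"x":0,"y":0,"z":0,"wx":0,"wy":0,"wz":0.06,"hand":4.4},{"x":0,"y":0,"z":0,"wx":0,"wy":0,"wz":0.06,"hand":4.4},{"x":0,"y":0,"z":0,"wx":0,"wy":0,"wz":0.06,"hand":4.4},{"x":0,"y":0,"z":0,"wx":0,"wy":0,"wz":0.06,"hand":4.4},{"x":0,"y":0,"z":0,"wx":0,"wy":0,"wz":0.06,"hand":4.4}]' 20
cat > t.py <<'E'
from h import *
o=r.observe(); print('yaw',o['tcp_rot'][2].round(4),'q6',o['q'][5].round(4),'open',o['opening'].round(1),'F',o['contact_force'].round(1),'Tz',o['torque'].round(3),'eff',o['effort'][[0,5]].round(4),'pos',o['tcp_pos'].round(1),o['time_s'])
E
python3 t.py
python3 -m crank '[{"x":0,"y":0,"z":0,"wx":0,"wy":0,"wz":0,"hand":4.4},{"x":0,"y":0,"z":0,"wx":0,"wy":0,"wz":0,"hand":4.4}]'; python3 t.py
```

```text
time_s: 7.3
tcp_pos: [538.5, -128.3, 37.2]
tcp_rot: [3.14, 0.0, 1.651]
contact_force: [1.9, 2.1, 4.4]
opening: 47.3
time_s: 7.5
tcp_pos: [538.5, -128.3, 37.2]
tcp_rot: [3.14, 0.0, 1.654]
contact_force: [1.5, 3.4, 5.0]
opening: 48.0Traceback (most recent call last):
  File "t.py", line 2, in <module>
    o=r.observe(); print('yaw',o['tcp_rot'][2].round(4),'q6',o['q'][5].round(4),'open',o['opening'].round(1),'F',o['contact_force'].round(1),'Tz',o['torque'].round(3),'eff',o['effort'][[0,5]].round(4),'pos',o['tcp_pos'].round(1),o['time_s'])
                                                                                       ^^^^^^^^^^^^^^^^^^
AttributeError: 'float' object has no attribute 'round'
Traceback (most recent call last):
  File "t.py", line 2, in <module>
    o=r.observe(); print('yaw',o['tcp_rot'][2].round(4),'q6',o['q'][5].round(4),'open',o['opening'].round(1),'F',o['contact_force'].round(1),'Tz',o['torque'].round(3),'eff',o['effort'][[0,5]].round(4),'pos',o['tcp_pos'].round(1),o['time_s'])
                                                                                       ^^^^^^^^^^^^^^^^^^
AttributeError: 'float' object has no attribute 'round'
```

```bash
sed -i "s/o\['opening'\].round(1)/round(o['opening'],1)/" t.py; python3 t.py
python3 -m crank '[{"x":0,"y":0,"z":0,"wx":0,"wy":0,"wz":0.02,"hand":4.4}]' >/dev/null; python3 t.py
python3 -m crank '[{"x":0,"y":0,"z":0,"wx":0,"wy":0,"wz":0.02,"hand":4.4}]' >/dev/null; python3 t.py
python3 -m crank '[{"x":0,"y":0,"z":0,"wx":0,"wy":0,"wz":0.02,"hand":4.4}]' >/dev/null; python3 t.py
```

```text
yaw 1.6541 q6 -0.3393 open 48.0 F [1.5 3.4 5. ] Tz [ 0.488 -0.363 -0.183] eff [-1.7964 -0.0853] pos [ 538.5 -128.3   37.2] 7.5
yaw 1.6333 q6 -0.3183 open 47.5 F [2.4 4.5 4.3] Tz [ 0.649 -0.437  0.105] eff [-2.5018 -0.4149] pos [ 538.5 -128.3   37.2] 7.6
yaw 1.6119 q6 -0.2969 open 47.3 F [3.1 4.6 5.4] Tz [ 0.724 -0.55   0.046] eff [-2.7116 -0.2728] pos [ 538.5 -128.3   37.2] 7.7
yaw 1.5917 q6 -0.2768 open 47.3 F [2.7 4.5 4.4] Tz [ 0.676 -0.567  0.055] eff [-2.7318 -0.2182] pos [ 538.6 -128.3   37.2] 7.8
```

```bash
python3 -m crank '[{"x":0.05,"y":0.03,"z":0,"wx":0,"wy":0,"wz":0.0,"hand":4.4}]' >/dev/null; python3 t.py
python3 -m crank '[{"x":0,"y":0,"z":0,"wx":0,"wy":0,"wz":0.0,"hand":4.4}]' >/dev/null; python3 t.py
python3 -m crank '[{"x":0,"y":0,"z":0,"wx":0,"wy":0,"wz":0.0,"hand":4.4}]' >/dev/null; python3 t.py
```

```text
yaw 1.5923 q6 -0.276 open 47.7 F [ 0.4 -1.8  5.5] Tz [-0.267 -0.202 -0.139] eff [ 0.8045 -0.0073] pos [ 538.6 -128.2   37.2] 7.9
yaw 1.5926 q6 -0.2765 open 47.5 F [2.2 0.9 5.2] Tz [ 0.15  -0.374 -0.115] eff [-0.4931 -0.1196] pos [ 538.6 -128.3   37.2] 8.0
yaw 1.5925 q6 -0.2765 open 47.5 F [3.3 1.4 4.8] Tz [ 0.155 -0.389 -0.1  ] eff [-0.6814 -0.1223] pos [ 538.5 -128.3   37.1] 8.1
```

```bash
cat >> t.py <<'E'
import sys
sys.exit(1 if o['torque'][2]>0.15 else 0)
E
s(){ python3 t.py; }
python3 -m crank '[{"x":0,"y":0,"z":0,"wx":0,"wy":0,"wz":0.02,"hand":4.4}]' >/dev/null; s && 
python3 -m crank '[{"x":0,"y":0,"z":0,"wx":0,"wy":0,"wz":0.02,"hand":4.4}]' >/dev/null && s && 
python3 -m crank '[{"x":0,"y":0,"z":0,"wx":0,"wy":0,"wz":0.015,"hand":4.4}]' >/dev/null && s && 
python3 -m crank '[{"x":0,"y":0,"z":0,"wx":0,"wy":0,"wz":0.015,"hand":4.4}]' >/dev/null && s && 
python3 -m crank '[{"x":0,"y":0,"z":0,"wx":0,"wy":0,"wz":0.015,"hand":4.4}]' >/dev/null && s && 
python3 -m crank '[{"x":0,"y":0,"z":0,"wx":0,"wy":0,"wz":0.015,"hand":4.4}]' >/dev/null && s && 
python3 -m crank '[{"x":0,"y":0,"z":0,"wx":0,"wy":0,"wz":0.015,"hand":4.4}]' >/dev/null && s
```

```text
yaw 1.5726 q6 -0.2565 open 47.8 F [3.4 1.2 5.7] Tz [ 0.233 -0.37   0.057] eff [-1.0163 -0.3805] pos [ 538.6 -128.3   37.2] 8.2
yaw 1.5522 q6 -0.236 open 47.5 F [2.7 1.9 5. ] Tz [ 0.18  -0.385  0.066] eff [-0.9975 -0.227 ] pos [ 538.6 -128.3   37.2] 8.3
yaw 1.5373 q6 -0.2211 open 47.4 F [1.8 1.  5.5] Tz [ 0.24  -0.434  0.032] eff [-0.9955 -0.1045] pos [ 538.6 -128.3   37.2] 8.4
yaw 1.5224 q6 -0.2062 open 47.2 F [2.8 1.1 5.3] Tz [ 0.179 -0.413 -0.014] eff [-1.0091 -0.1449] pos [ 538.7 -128.3   37.2] 8.5
yaw 1.5074 q6 -0.1912 open 47.2 F [2.1 1.7 4.6] Tz [ 0.128 -0.385  0.042] eff [-0.957  -0.1354] pos [ 538.7 -128.3   37.2] 8.6
yaw 1.4923 q6 -0.1761 open 47.7 F [2.4 0.5 4.7] Tz [ 0.157 -0.463  0.084] eff [-0.9026 -0.1501] pos [ 538.7 -128.3   37.2] 8.7
yaw 1.4772 q6 -0.1611 open 47.5 F [2.9 1.  4.5] Tz [ 0.059 -0.453  0.098] eff [-0.7733 -0.1411] pos [ 538.7 -128.3   37.2] 8.8
```

```bash
s(){ python3 t.py; }
python3 -m crank '[{"x":0,"y":0,"z":0,"wx":0,"wy":0,"wz":0.01,"hand":4.4}]' >/dev/null; s && 
python3 -m crank '[{"x":0,"y":0,"z":0,"wx":0,"wy":0,"wz":0.01,"hand":4.4}]' >/dev/null && s && 
python3 -m crank '[{"x":0,"y":0,"z":0,"wx":0,"wy":0,"wz":0.01,"hand":4.4}]' >/dev/null && s && 
python3 -m crank '[{"x":0,"y":0,"z":0,"wx":0,"wy":0,"wz":0.01,"hand":4.4}]' >/dev/null && s && 
python3 -m crank '[{"x":0,"y":0,"z":0,"wx":0,"wy":0,"wz":0.01,"hand":4.4}]' >/dev/null && s && 
python3 -m crank '[{"x":0,"y":0,"z":0,"wx":0,"wy":0,"wz":0.01,"hand":4.4}]' >/dev/null && s && 
python3 -m crank '[{"x":0,"y":0,"z":0,"wx":0,"wy":0,"wz":0.01,"hand":4.4}]' >/dev/null && s
```

```text
yaw 1.4672 q6 -0.151 open 47.8 F [2.7 0.4 6. ] Tz [ 0.079 -0.485  0.011] eff [-0.7206 -0.0384] pos [ 538.7 -128.3   37.2] 8.9
yaw 1.4573 q6 -0.1412 open 47.8 F [3.5 1.1 5.5] Tz [ 0.066 -0.544  0.061] eff [-0.7266 -0.077 ] pos [ 538.7 -128.3   37.2] 9.0
yaw 1.4473 q6 -0.1312 open 47.5 F [ 3.  -0.7  4.1] Tz [ 0.063 -0.543  0.02 ] eff [-0.6263 -0.0768] pos [ 538.7 -128.3   37.2] 9.1
yaw 1.4373 q6 -0.1211 open 47.7 F [2.6 1.4 5.6] Tz [ 0.005 -0.55   0.017] eff [-0.5538 -0.0806] pos [ 538.8 -128.3   37.2] 9.2
yaw 1.4273 q6 -0.1112 open 47.4 F [3.1 0.1 5.1] Tz [ 0.042 -0.514  0.056] eff [-0.56   -0.0788] pos [ 538.8 -128.3   37.2] 9.3
yaw 1.4172 q6 -0.1011 open 47.4 F [ 3.5 -1.3  4.3] Tz [-0.049 -0.599  0.023] eff [-0.3489 -0.0805] pos [ 538.8 -128.3   37.2] 9.4
yaw 1.4072 q6 -0.0911 open 47.5 F [ 3.8 -0.1  6.1] Tz [-0.062 -0.629  0.063] eff [-0.3251 -0.076 ] pos [ 538.8 -128.3   37.2] 9.5
```

```bash
sed -i "s/>0.15 else/>0.16 or o['effort'][5]<-0.15 else/" t.py
s(){ python3 t.py; }
python3 -m crank '[{"x":0,"y":0,"z":0,"wx":0,"wy":0,"wz":0.01,"hand":4.4}]' >/dev/null; s && 
python3 -m crank '[{"x":0,"y":0,"z":0,"wx":0,"wy":0,"wz":0.01,"hand":4.4}]' >/dev/null && s && 
python3 -m crank '[{"x":0,"y":0,"z":0,"wx":0,"wy":0,"wz":0.01,"hand":4.4}]' >/dev/null && s && 
python3 -m crank '[{"x":0,"y":0,"z":0,"wx":0,"wy":0,"wz":0.01,"hand":4.4}]' >/dev/null && s && 
python3 -m crank '[{"x":0,"y":0,"z":0,"wx":0,"wy":0,"wz":0.01,"hand":4.4}]' >/dev/null && s && 
python3 -m crank '[{"x":0,"y":0,"z":0,"wx":0,"wy":0,"wz":0.01,"hand":4.4}]' >/dev/null && s && 
python3 -m crank '[{"x":0,"y":0,"z":0,"wx":0,"wy":0,"wz":0.01,"hand":4.4}]' >/dev/null && s && 
python3 -m crank '[{"x":0,"y":0,"z":0,"wx":0,"wy":0,"wz":0.01,"hand":4.4}]' >/dev/null && s && 
python3 -m crank '[{"x":0,"y":0,"z":0,"wx":0,"wy":0,"wz":0.01,"hand":4.4}]' >/dev/null && s && 
python3 -m crank '[{"x":0,"y":0,"z":0,"wx":0,"wy":0,"wz":0.01,"hand":4.4}]' >/dev/null && s && 
python3 -m crank '[{"x":0,"y":0,"z":0,"wx":0,"wy":0,"wz":0.01,"hand":4.4}]' >/dev/null && s && 
python3 -m crank '[{"x":0,"y":0,"z":0,"wx":0,"wy":0,"wz":0.01,"hand":4.4}]' >/dev/null && s
```

```text
yaw 1.3972 q6 -0.0811 open 47.5 F [ 4.4 -0.6  4.9] Tz [-0.134 -0.674  0.041] eff [-0.1533 -0.0767] pos [ 538.8 -128.2   37.2] 9.6
yaw 1.3872 q6 -0.0711 open 47.5 F [ 4.6 -0.7  5.6] Tz [-0.165 -0.668  0.074] eff [-0.062  -0.0757] pos [ 538.8 -128.3   37.2] 9.7
yaw 1.3771 q6 -0.0611 open 47.5 F [ 4.7 -1.5  4.5] Tz [-0.283 -0.772  0.012] eff [ 0.1494 -0.0764] pos [ 538.8 -128.3   37.2] 9.8
yaw 1.3671 q6 -0.051 open 47.8 F [ 5.4 -1.8  3.9] Tz [-0.274 -0.822  0.115] eff [ 0.1761 -0.0749] pos [ 538.8 -128.3   37.2] 9.9
yaw 1.3571 q6 -0.041 open 47.4 F [ 5.6 -1.5  4.4] Tz [-0.298 -0.814  0.026] eff [ 0.1728 -0.0743] pos [ 538.9 -128.3   37.1] 10.0
yaw 1.3471 q6 -0.031 open 47.8 F [ 5.4 -2.1  5.5] Tz [-0.249 -0.841  0.105] eff [ 0.1697 -0.0739] pos [ 538.8 -128.3   37.2] 10.1
yaw 1.3371 q6 -0.021 open 47.4 F [ 4.8 -1.7  4.6] Tz [-0.305 -0.812  0.108] eff [ 0.1718 -0.0735] pos [ 538.9 -128.3   37.2] 10.2
yaw 1.3271 q6 -0.0111 open 47.7 F [ 5.2 -1.6  4.1] Tz [-0.196 -0.791  0.07 ] eff [ 0.1692 -0.0731] pos [ 538.9 -128.3   37.2] 10.3
yaw 1.3171 q6 -0.001 open 47.7 F [ 5.2 -1.1  4.7] Tz [-0.28  -0.791  0.066] eff [ 0.172  -0.0728] pos [ 538.9 -128.3   37.2] 10.4
yaw 1.3071 q6 0.0089 open 47.8 F [ 5.4 -1.4  4.7] Tz [-0.283 -0.91   0.058] eff [ 0.1683 -0.0724] pos [ 538.9 -128.3   37.2] 10.5
yaw 1.297 q6 0.019 open 47.6 F [ 4.4 -2.2  3.4] Tz [-0.277 -0.859  0.052] eff [ 0.172  -0.0721] pos [ 538.9 -128.3   37.2] 10.6
yaw 1.2871 q6 0.029 open 47.9 F [ 4.9 -2.6  4.7] Tz [-0.27  -0.817  0.071] eff [ 0.1705 -0.0717] pos [ 539.  -128.3   37.2] 10.7
```

Run:
```python
from h import *
c=cap('wrist','w9.png')
```

```text
(no output)
```

View pics/w9.png

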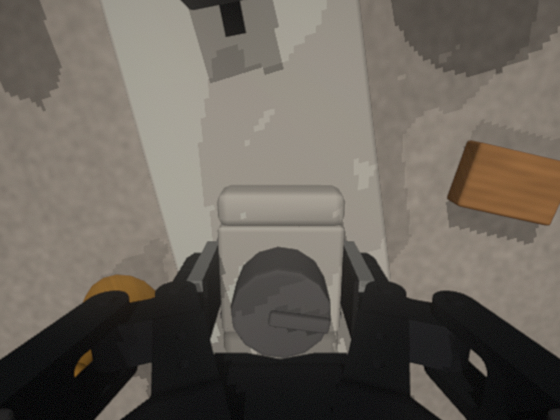

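```bash
s(){ python3 t.py; }
python3 -m crank '[{"x":0,"y":0.03,"z":0,"wx":0,"wy":0,"wz":0.01,"hand":4.4}]' >/dev/null; s ;
python3 -m crank '[{"x":0,"y":0,"z":0,"wx":0,"wy":0,"wz":0.01,"hand":4.4}]' >/dev/null && s && 
python3 -m crank '[{"x":0,"y":0,"z":0,"wx":0,"wy":0,"wz":0.01,"hand":4.4}]' >/dev/null && s && 
python3 -m crank '[{"x":0,"y":0,"z":0,"wx":0,"wy":0,"wz":0.01,"hand":4.4}]' >/dev/null && s && 
python3 -m crank '[{"x":0,"y":0,"z":0,"wx":0,"wy":0,"wz":0.01,"hand":4.4}]' >/dev/null && s && 
python3 -m crank '[{"x":0,"y":0,"z":0,"wx":0,"wy":0,"wz":0.01,"hand":4.4}]' >/dev/null && s && 
python3 -m crank '[{"x":0,"y":0,"z":0,"wx":0,"wy":0,"wz":0.01,"hand":4.4}]' >/dev/null && s && 
python3 -m crank '[{"x":0,"y":0,"z":0,"wx":0,"wy":0,"wz":0.01,"hand":4.4}]' >/dev/null && s && 
python3 -m crank '[{"x":0,"y":0,"z":0,"wx":0,"wy":0,"wz":0.01,"hand":4.4}]' >/dev/null && s && 
python3 -m crank '[{"x":0,"y":0,"z":0,"wx":0,"wy":0,"wz":0.01,"hand":4.4}]' >/dev/null && s
```

```text
yaw 1.2773 q6 0.0387 open 47.5 F [ 4.8 -1.3  5.4] Tz [-0.239 -0.633  0.047] eff [ 0.1105 -0.1321] pos [ 539.  -128.3   37.2] 10.85
yaw 1.2671 q6 0.0489 open 47.3 F [ 3.7 -2.2  5. ] Tz [-0.214 -0.654  0.048] eff [ 0.139  -0.0774] pos [ 539.  -128.3   37.2] 10.95
yaw 1.2571 q6 0.059 open 47.5 F [ 4.6 -2.6  5. ] Tz [-0.187 -0.722  0.067] eff [ 0.1459 -0.0721] pos [ 539.  -128.3   37.2] 11.05
yaw 1.2471 q6 0.0689 open 47.7 F [ 4.7 -0.6  5.6] Tz [-0.26  -0.733  0.107] eff [ 0.1484 -0.0715] pos [ 539.  -128.3   37.2] 11.15
yaw 1.2371 q6 0.0789 open 47.5 F [ 4.4 -1.6  5.2] Tz [-0.269 -0.769  0.095] eff [ 0.1519 -0.0712] pos [ 539.  -128.3   37.2] 11.25
yaw 1.2271 q6 0.089 open 47.6 F [ 5.5 -0.8  5.2] Tz [-0.204 -0.802  0.067] eff [ 0.1548 -0.0708] pos [ 539.  -128.3   37.2] 11.35
yaw 1.217 q6 0.099 open 47.2 F [ 4.  -0.4  4.5] Tz [-0.251 -0.759  0.1  ] eff [ 0.1615 -0.0705] pos [ 539.  -128.3   37.2] 11.45
yaw 1.2071 q6 0.1089 open 47.6 F [ 4.8 -1.8  5.3] Tz [-0.286 -0.817  0.057] eff [ 0.1641 -0.0701] pos [ 539.1 -128.3   37.2] 11.55
yaw 1.1971 q6 0.1189 open 47.5 F [ 4.9 -1.3  5.1] Tz [-0.224 -0.765  0.051] eff [ 0.1699 -0.0697] pos [ 539.1 -128.3   37.2] 11.65
yaw 1.1871 q6 0.129 open 47.2 F [ 5.4 -1.9  5.3] Tz [-0.255 -0.776  0.029] eff [ 0.1771 -0.0694] pos [ 539.1 -128.3   37.2] 11.75
```

```bash
s(){ python3 t.py; }
python3 -m crank '[{"x":0,"y":0,"z":0,"wx":0,"wy":0,"wz":0.01,"hand":4.4}]' >/dev/null; s && 
python3 -m crank '[{"x":0,"y":0,"z":0,"wx":0,"wy":0,"wz":0.01,"hand":4.4}]' >/dev/null && s && 
python3 -m crank '[{"x":0,"y":0,"z":0,"wx":0,"wy":0,"wz":0.01,"hand":4.4}]' >/dev/null && s && 
python3 -m crank '[{"x":0,"y":0,"z":0,"wx":0,"wy":0,"wz":0.01,"hand":4.4}]' >/dev/null && s && 
python3 -m crank '[{"x":0,"y":0,"z":0,"wx":0,"wy":0,"wz":0.01,"hand":4.4}]' >/dev/null && s && 
python3 -m crank '[{"x":0,"y":0,"z":0,"wx":0,"wy":0,"wz":0.01,"hand":4.4}]' >/dev/null && s && 
python3 -m crank '[{"x":0,"y":0,"z":0,"wx":0,"wy":0,"wz":0.01,"hand":4.4}]' >/dev/null && s && 
python3 -m crank '[{"x":0,"y":0,"z":0,"wx":0,"wy":0,"wz":0.01,"hand":4.4}]' >/dev/null && s && 
python3 -m crank '[{"x":0,"y":0,"z":0,"wx":0,"wy":0,"wz":0.01,"hand":4.4}]' >/dev/null && s && 
python3 -m crank '[{"x":0,"y":0,"z":0,"wx":0,"wy":0,"wz":0.01,"hand":4.4}]' >/dev/null && s && 
python3 -m crank '[{"x":0,"y":0,"z":0,"wx":0,"wy":0,"wz":0.01,"hand":4.4}]' >/dev/null && s && 
python3 -m crank '[{"x":0,"y":0,"z":0,"wx":0,"wy":0,"wz":0.01,"hand":4.4}]' >/dev/null && s
```

```text
yaw 1.1772 q6 0.1389 open 47.3 F [ 4.8 -1.9  4.5] Tz [-0.295 -0.758  0.052] eff [ 0.179 -0.069] pos [ 539.1 -128.3   37.2] 11.85
yaw 1.1671 q6 0.149 open 47.5 F [ 4.7 -1.2  4.8] Tz [-0.262 -0.73   0.067] eff [ 0.1872 -0.0687] pos [ 539.1 -128.3   37.2] 11.95
yaw 1.1571 q6 0.1589 open 47.6 F [ 4.7 -1.4  5. ] Tz [-0.275 -0.788  0.07 ] eff [ 0.1946 -0.0683] pos [ 539.1 -128.3   37.2] 12.05
yaw 1.1471 q6 0.1689 open 47.3 F [ 5.3 -2.2  5.4] Tz [-0.268 -0.794  0.116] eff [ 0.2004 -0.0679] pos [ 539.1 -128.3   37.2] 12.15
yaw 1.1372 q6 0.1789 open 47.5 F [ 4.9 -1.9  5. ] Tz [-0.275 -0.778  0.054] eff [ 0.1911 -0.0512] pos [ 539.1 -128.4   37.2] 12.25
yaw 1.1272 q6 0.1889 open 47.5 F [ 4.  -1.   6.4] Tz [-0.32  -0.865  0.117] eff [ 0.1717 -0.0266] pos [ 539.1 -128.4   37.2] 12.35
yaw 1.1172 q6 0.1989 open 47.6 F [ 6.2 -1.3  5.4] Tz [-0.252 -0.828  0.1  ] eff [0.1572 0.0002] pos [ 539.2 -128.4   37.2] 12.45
yaw 1.1073 q6 0.2088 open 47.5 F [ 4.5 -3.4  5.9] Tz [-0.256 -0.857  0.116] eff [0.1369 0.0285] pos [ 539.2 -128.4   37.2] 12.55
yaw 1.0974 q6 0.2188 open 47.7 F [ 4.5 -1.6  4.6] Tz [-0.304 -0.815  0.166] eff [0.119  0.0578] pos [ 539.2 -128.4   37.2] 12.65
```

```bash
python3 -m crank '[{"x":0,"y":0,"z":0,"wx":0,"wy":0,"wz":0,"hand":4.4}]' >/dev/null; python3 t.py
python3 -m crank '[{"x":0,"y":0,"z":0,"wx":0,"wy":0,"wz":0,"hand":4.4}]' >/dev/null; python3 t.py
python3 -m crank '[{"x":0,"y":0,"z":0,"wx":0,"wy":0,"wz":0,"hand":4.4}]' >/dev/null; python3 t.py
```

```text
yaw 1.0973 q6 0.2188 open 47.6 F [ 4.4 -2.3  4.6] Tz [-0.266 -0.877 -0.001] eff [0.405  0.0876] pos [ 539.2 -128.4   37.2] 12.75
yaw 1.0973 q6 0.2187 open 47.4 F [ 4.4 -1.9  5.5] Tz [-0.272 -0.813  0.013] eff [0.3719 0.0039] pos [ 539.2 -128.4   37.2] 12.85
yaw 1.0973 q6 0.2186 open 47.5 F [ 4.9 -2.7  5.5] Tz [-0.244 -0.858  0.007] eff [0.3399 0.0063] pos [ 539.2 -128.4   37.2] 12.95
```

```bash
python3 -m crank '[{"x":0,"y":0,"z":0,"wx":0,"wy":0,"wz":0,"hand":4.9},{"x":0,"y":0,"z":0,"wx":0,"wy":0,"wz":0,"hand":5.2},{"x":0,"y":0,"z":0,"wx":0,"wy":0,"wz":0,"hand":5.8},{"x":0,"y":0,"z":0,"wx":0,"wy":0,"wz":0,"hand":6.2},{"x":0,"y":0,"z":0,"wx":0,"wy":0,"wz":0,"hand":6.2},{"x":0,"y":0,"z":0,"wx":0,"wy":0,"wz":0,"hand":6.2}]' ; python3 t.py
python3 - <<'E'
from h import *
cap('wrist','w10.png')
E
```

```text
time_s: 13.55
tcp_pos: [537.8, -127.8, 36.6]
tcp_rot: [-3.14, 0.0, 1.098]
contact_force: [0.0, -0.6, 0.4]
opening: 62.2
yaw 1.0978 q6 0.2182 open 62.2 F [ 0.  -0.6  0.4] Tz [-0.03  -0.029  0.016] eff [-0.0034  0.0005] pos [ 537.8 -127.8   36.6] 13.55
```

View pics/w10.png

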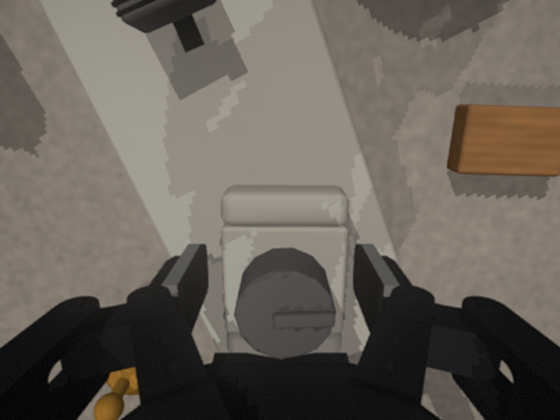

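```bash
python3 -m crank '[{"x":0,"y":0.15,"z":-0.5,"wx":0,"wy":0,"wz":0,"hand":6.2},{"x":0,"y":0,"z":-1,"wx":0,"wy":0,"wz":0,"hand":6.2},{"x":0,"y":0,"z":-1.5,"wx":0,"wy":0,"wz":0,"hand":6.2},{"x":0,"y":0,"z":-1.5,"wx":0,"wy":0,"wz":0,"hand":6.2},{"x":0,"y":0,"z":-2,"wx":0,"wy":0,"wz":0,"hand":6.2},{"x":0,"y":0,"z":-2,"wx":0,"wy":0,"wz":0,"hand":5},{"x":0,"y":0,"z":-2,"wx":0,"wy":0,"wz":0,"hand":3},{"x":0,"y":0,"z":0,"wx":0,"wy":0,"wz":0,"hand":0},{"x":0,"y":0,"z":0,"wx":0,"wy":0,"wz":0,"hand":0},{"x":0,"y":0,"z":0,"wx":0,"wy":0,"wz":0,"hand":0},{"x":0,"y":0,"z":0,"wx":0,"wy":0,"wz":0,"hand":0}]' ; python3 t.py
python3 - <<'E'
from h import *
c=cap('wrist','w11.png'); o=r.observe(); np.save('pics/t11.npy',np.r_[o['tcp_pos'],o['tcp_rot'][2]])
E
```

```text
time_s: 14.7
tcp_pos: [539.0, -128.5, 141.1]
tcp_rot: [-3.14, 0.0, 1.098]
contact_force: [0.9, -0.1, 0.2]
opening: 0.2
yaw 1.0978 q6 0.2176 open 0.2 F [ 0.9 -0.1  0.2] Tz [-0.044  0.052 -0.007] eff [ 0.0045 -0.    ] pos [ 539.  -128.5  141.1] 14.7
```

View pics/w11.png

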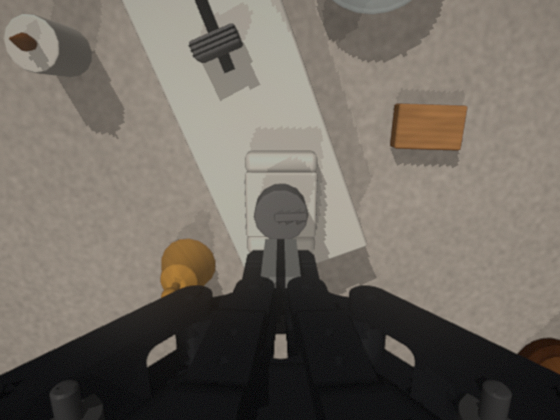

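Run:
```python
from m import *
*t,y=np.load('pics/t11.npy'); t=np.array(t)
c=load('w11')
cv2.imwrite('pics/w11c.png',cv2.resize(c['image'][0:120,150:300],None,fx=5,fy=5,interpolation=cv2.INTER_CUBIC))
cv2.imwrite('pics/w11d.png',cv2.resize(c['image'][140:260,205:355],None,fx=5,fy=5,interpolation=cv2.INTER_CUBIC))
X=np.array([np.cos(y),np.sin(y),0]);Y=np.array([np.sin(y),-np.cos(y),0])
for u,v in [(262,242),(278,242),(284,242),(300,242),(278,300)]:
    p=depth(c,u,v)-t; print(u,v,(p@X).round(1),(p@Y).round(1),p[2].round(1))
```

```text
262 242 -28.2 -14.1 -64.5
278 242 10.5 -2.2 28.6
284 242 10.2 0.3 27.9
300 242 -27.7 12.1 -63.2
278 300 1.2 -2.0 56.9
```

View pics/w11c.png

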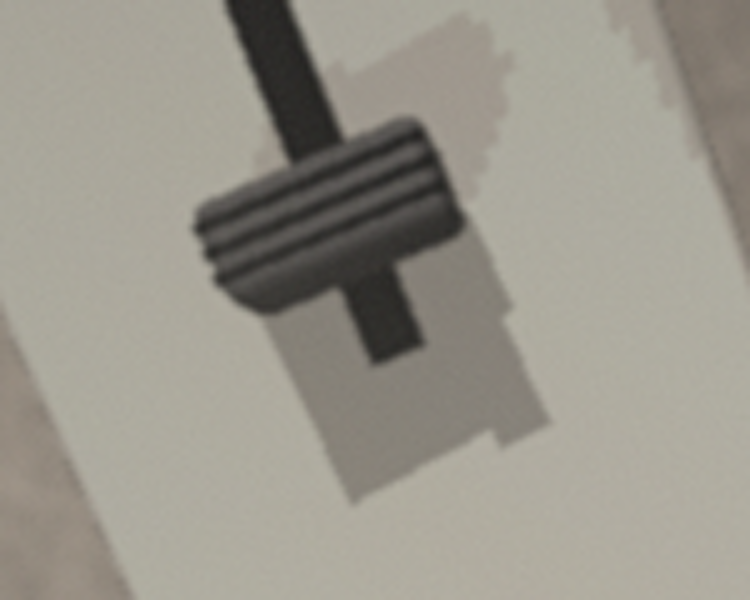

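View pics/w11d.png

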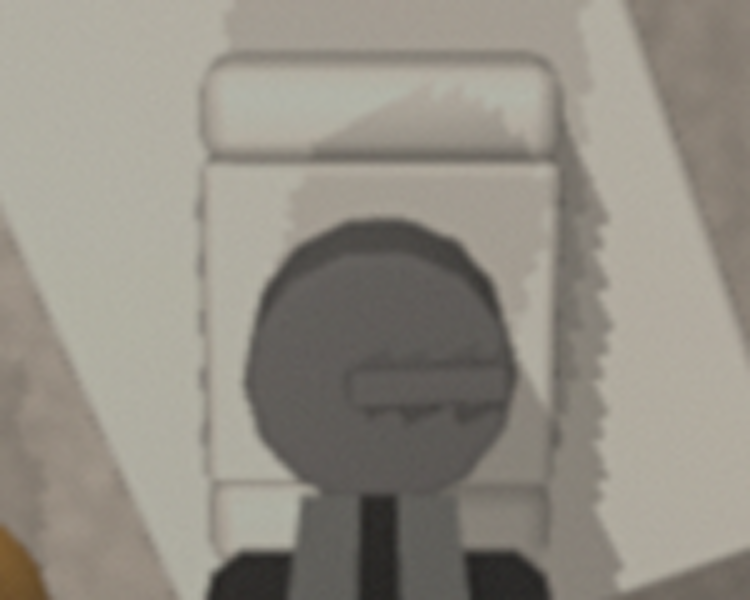

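Run:
```python
from m import *
*t,y=np.load('pics/t11.npy'); t=np.array(t)
colr('w11',205,140,[(203,55),(560,55),(548,555),(210,555)],(382,375),t[:2],y,(510,386))
c=load('w11')
th=plane(c,150+328/5,196/5,77.5); print('thumb',th, 'depth',depth(c,216,39))
k=np.array([537.3,-129.]); d=th[:2]-k; print(np.linalg.norm(d),np.arctan2(d[1],d[0]))
# deck edges: left edge & right edge direction
im=c['image']
for a,b in (((128,0),(235,250)),((274,0),(362,240))):
    p,q=plane(c,*a,55),plane(c,*b,55); print(np.arctan2(*(p-q)[1::-1]), p.round(1),q.round(1))
u=np.array([np.cos(1.4685),np.sin(1.4685)])
X=np.array([np.cos(y),np.sin(y)]);Y=np.array([np.sin(y),-np.cos(y)])
tgt=k+83*u; print('tgt',tgt,'tool shift',(tgt-t[:2])@X,(tgt-t[:2])@Y)
```

```text
w 45.94528987479864 47.04951407744239 l 69.65831467239673 69.63731480531376
ctr [ 538.43097841 -128.04946727] long axis angle 1.0913240006716163 normal+pi/2 1.095833805816107 tool yaw 1.0978174294385865
knob [ 538.03791707 -129.24603552]
collar off in tool mm 0.06655572082821802 -0.8586407718205485
knob off in tool mm -1.177702788578639 -0.6634650616412431
tip ang -0.5013179281701483 15.42203030625641
thumb [550.19808048 -20.3561569   77.5       ] depth [550.53867693 -20.57554345  78.44987767]
109.40678737651153 1.4526304788919513
1.4426640849555874 [510.5  29.8  55. ] [ 487.2 -150.9   55. ]
1.478979397096637 [592.8 -12.6  55. ] [ 576.7 -187.7   55. ]
tgt [545.77579451 -46.43389977] tool shift 76.06783584683707 -31.499342471635686
```

```bash
python3 -m crank '[{"x":1.9,"y":-0.77,"z":0,"wx":0,"wy":0,"wz":0,"hand":0},{"x":1.9,"y":-0.77,"z":0,"wx":0,"wy":0,"wz":0,"hand":0},{"x":1.9,"y":-0.77,"z":0,"wx":0,"wy":0,"wz":0,"hand":0},{"x":1.9,"y":-0.76,"z":0,"wx":0,"wy":0,"wz":0,"hand":0},{"x":0,"y":0,"z":0,"wx":0,"wy":0,"wz":-0.121,"hand":0},{"x":0,"y":0,"z":0,"wx":0,"wy":0,"wz":-0.121,"hand":0},{"x":0,"y":0,"z":0,"wx":0,"wy":0,"wz":-0.122,"hand":0},{"x":0,"y":0,"z":2,"wx":0,"wy":0,"wz":0,"hand":0},{"x":0,"y":0,"z":2,"wx":0,"wy":0,"wz":0,"hand":0},{"x":0,"y":0,"z":1.5,"wx":0,"wy":0,"wz":0,"hand":0},{"x":0,"y":0,"z":0,"wx":0,"wy":0,"wz":0,"hand":0},{"x":0,"y":0,"z":0,"wx":0,"wy":0,"wz":0,"hand":0}]' ; python3 t.py
python3 - <<'E'
from h import *
c=cap('wrist','w12.png'); o=r.observe(); np.save('pics/t12.npy',np.r_[o['tcp_pos'],o['tcp_rot'][2]])
t=o['tcp_pos'];y=o['tcp_rot'][2]
X=np.array([np.cos(y),np.sin(y),0]);Y=np.array([np.sin(y),-np.cos(y),0])
for u,v in [(270,245),(275,245),(290,245),(275,255),(275,265)]: 
  p=depth(c,u,v)-t; print(u,v,(p@X).round(1),(p@Y).round(1),p[2].round(1))
E
```

```text
time_s: 15.95
tcp_pos: [546.8, -47.0, 86.5]
tcp_rot: [-3.14, 0.0, 1.462]
contact_force: [-0.2, -0.1, 0.6]
opening: 0.3
yaw 1.4618 q6 0.0016 open 0.3 F [-0.2 -0.1  0.6] Tz [-0.017 -0.006  0.02 ] eff [ 0.0037 -0.    ] pos [546.8 -47.   86.5] 15.95
270 245 10.6 -6.0 30.3
275 245 10.6 -4.0 30.2
290 245 10.6 2.0 30.4
275 255 10.9 -3.9 40.4
275 265 10.6 -3.7 48.3
```

View pics/w12.png

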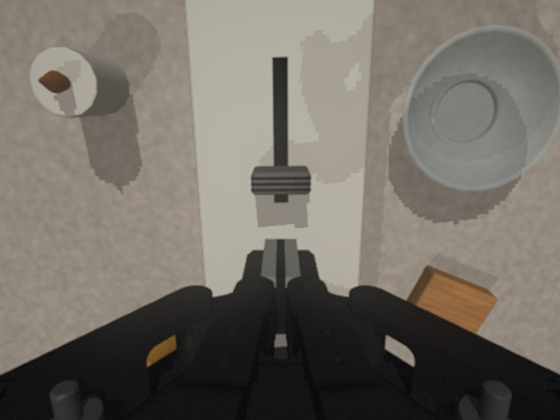

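```bash
python3 -m crank '[{"x":0,"y":0,"z":1,"wx":0,"wy":0,"wz":0,"hand":0},{"x":0,"y":0,"z":1,"wx":0,"wy":0,"wz":0,"hand":0},{"x":0,"y":0,"z":1,"wx":0,"wy":0,"wz":0,"hand":0},{"x":0,"y":0,"z":0.8,"wx":0,"wy":0,"wz":0,"hand":0},{"x":0,"y":0,"z":0.7,"wx":0,"wy":0,"wz":0,"hand":0},{"x":0,"y":0,"z":0,"wx":0,"wy":0,"wz":0,"hand":0}]' ; python3 t.py
python3 - <<'E'
from h import *
c=cap('wrist','w13.png'); o=r.observe(); t=o['tcp_pos'];y=o['tcp_rot'][2]
X=np.array([np.cos(y),np.sin(y),0]);Y=np.array([np.sin(y),-np.cos(y),0])
for u,v in [(275,243),(275,248),(290,243),(281,175),(281,195),(240,243)]: 
  p=depth(c,u,v); q=p-t;print(u,v,(q@X).round(1),(q@Y).round(1),p[2].round(1))
E
```

```text
time_s: 16.6
tcp_pos: [546.2, -46.9, 40.7]
tcp_rot: [-3.14, 0.0, 1.462]
contact_force: [0.4, -0.0, 0.1]
opening: -0.0
yaw 1.4618 q6 0.0016 open -0.0 F [ 0.4 -0.   0.1] Tz [ 0.024  0.026 -0.024] eff [-0.0104  0.    ] pos [546.2 -46.9  40.7] 16.6
275 243 10.7 -3.9 69.8
275 248 10.7 -3.8 74.9
290 243 10.7 2.2 69.8
281 175 35.6 -1.4 53.8
281 195 32.4 -1.4 75.5
240 243 4.2 -20.1 54.3
```

View pics/w13.png

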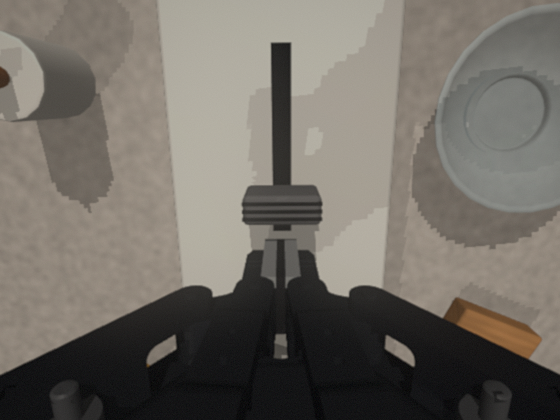

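```bash
python3 -m crank '[{"x":0.4,"y":0,"z":0.2,"wx":0,"wy":0,"wz":0,"hand":0},{"x":0.4,"y":0,"z":0,"wx":0,"wy":0,"wz":0,"hand":0},{"x":0.3,"y":0,"z":0,"wx":0,"wy":0,"wz":0,"hand":0},{"x":0.4,"y":0,"z":0,"wx":0,"wy":0,"wz":0,"hand":0}]' ; python3 t.py
python3 -m crank '[{"x":0.5,"y":0,"z":0,"wx":0,"wy":0,"wz":0,"hand":0},{"x":0.5,"y":0,"z":0,"wx":0,"wy":0,"wz":0,"hand":0},{"x":0.5,"y":0,"z":0,"wx":0,"wy":0,"wz":0,"hand":0},{"x":0.5,"y":0,"z":0,"wx":0,"wy":0,"wz":0,"hand":0},{"x":0.5,"y":0,"z":0,"wx":0,"wy":0,"wz":0,"hand":0}]' ; python3 t.py
python3 -m crank '[{"x":0.4,"y":0,"z":0,"wx":0,"wy":0,"wz":0,"hand":0},{"x":0.4,"y":0,"z":0,"wx":0,"wy":0,"wz":0,"hand":0}]' ; python3 t.py
```

```text
time_s: 17.05
tcp_pos: [548.8, -32.0, 40.1]
tcp_rot: [3.141, 0.0, 1.462]
contact_force: [0.3, -2.3, 0.0]
opening: 0.3
yaw 1.4621 q6 0.0295 open 0.3 F [ 0.3 -2.3  0. ] Tz [-0.462  0.052 -0.052] eff [ 1.1048 -0.1012] pos [548.8 -32.   40.1] 17.05
time_s: 17.55
tcp_pos: [551.4, -6.8, 40.0]
tcp_rot: [3.142, 0.0, 1.462]
contact_force: [-0.2, -3.4, 2.5]
opening: 0.2
yaw 1.4619 q6 0.0751 open 0.2 F [-0.2 -3.4  2.5] Tz [-0.413  0.147  0.056] eff [ 0.9503 -0.1006] pos [551.4  -6.8  40. ] 17.55
time_s: 17.75
tcp_pos: [552.2, 1.1, 39.9]
tcp_rot: [-3.141, 0.0, 1.462]
contact_force: [-0.9, -3.4, 2.0]
opening: 0.1
yaw 1.462 q6 0.0893 open 0.1 F [-0.9 -3.4  2. ] Tz [-0.382  0.161  0.073] eff [ 1.0737 -0.0732] pos [552.2   1.1  39.9] 17.75
```

```bash
cat > f.py <<'E'
from h import *
import sys
o=r.observe(); print(o['contact_force'].round(1),o['tcp_pos'].round(1),o['time_s']); sys.exit(1 if o['contact_force'][1]<-9 else 0)
E
python3 -m crank '[{"x":0.2,"y":0,"z":0,"wx":0,"wy":0,"wz":0,"hand":0}]' >/dev/null; python3 f.py &&
python3 -m crank '[{"x":0.15,"y":0,"z":0,"wx":0,"wy":0,"wz":0,"hand":0}]' >/dev/null && python3 f.py &&
python3 -m crank '[{"x":0.1,"y":0,"z":0,"wx":0,"wy":0,"wz":0,"hand":0}]' >/dev/null && python3 f.py &&
python3 -m crank '[{"x":0.1,"y":0,"z":0,"wx":0,"wy":0,"wz":0,"hand":0}]' >/dev/null && python3 f.py &&
python3 -m crank '[{"x":0.1,"y":0,"z":0,"wx":0,"wy":0,"wz":0,"hand":0}]' >/dev/null && python3 f.py &&
python3 -m crank '[{"x":0.1,"y":0,"z":0,"wx":0,"wy":0,"wz":0,"hand":0}]' >/dev/null && python3 f.py &&
python3 -m crank '[{"x":0.1,"y":0,"z":0,"wx":0,"wy":0,"wz":0,"hand":0}]' >/dev/null && python3 f.py
```

```text
[-1.1 -2.9  2.2] [552.5   3.1  39.9] 17.85
[-0.2 -2.4  2.6] [552.6   4.4  39.9] 17.95
[-1.4 -9.6  3.4] [552.6   4.8  39.9] 18.05
```

```bash
python3 -m crank '[{"x":0.04,"y":0,"z":0,"wx":0,"wy":0,"wz":0,"hand":0},{"x":0,"y":0,"z":0,"wx":0,"wy":0,"wz":0,"hand":0}]'>/dev/null; python3 f.py
python3 -m crank '[{"x":-0.6,"y":0,"z":0,"wx":0,"wy":0,"wz":0,"hand":0},{"x":-0.8,"y":0,"z":0,"wx":0,"wy":0,"wz":0,"hand":0},{"x":0,"y":0,"z":-1,"wx":0,"wy":0,"wz":0,"hand":0},{"x":0,"y":0,"z":-3,"wx":0,"wy":0,"wz":0,"hand":0},{"x":0,"y":0,"z":-3,"wx":0,"wy":0,"wz":0,"hand":0},{"x":0,"y":0,"z":-3,"wx":0,"wy":0,"wz":0,"hand":0},{"x":-3,"y":0,"z":-3,"wx":0,"wy":0,"wz":0,"hand":0},{"x":-4,"y":0,"z":0,"wx":0,"wy":0,"wz":0,"hand":0},{"x":-4,"y":0,"z":0,"wx":0,"wy":0,"wz":0,"hand":0},{"x":0,"y":0,"z":0,"wx":0,"wy":0,"wz":0,"hand":0},{"x":0,"y":0,"z":0,"wx":0,"wy":0,"wz":0,"hand":0}]'
python3 - <<'E'
from h import *
c=cap('wrist','w14.png'); o=r.observe();np.save('pics/t14.npy',np.r_[o['tcp_pos'],o['tcp_rot'][2]])
s=cap('side','s14.png'); cv2.imwrite('pics/s14c.png',cv2.resize(s['image'][185:305,215:365],None,fx=5,fy=5,interpolation=cv2.INTER_CUBIC))
E
```

```text
[-3.  -7.9  1.7] [552.6   4.8  39.9] 18.25
time_s: 19.35
tcp_pos: [539.2, -118.3, 170.5]
tcp_rot: [3.141, -0.0, 1.459]
contact_force: [-0.5, -0.7, 0.6]
opening: -0.1
```

View pics/w14.png

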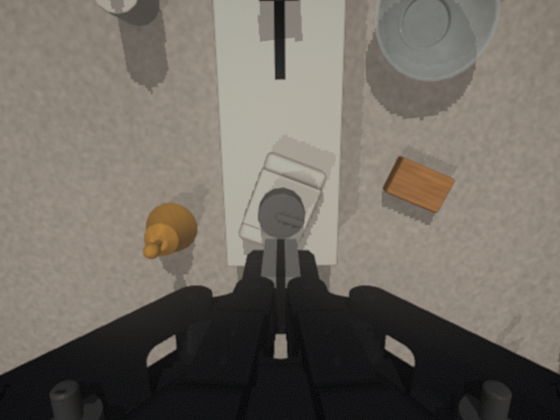

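View pics/s14c.png

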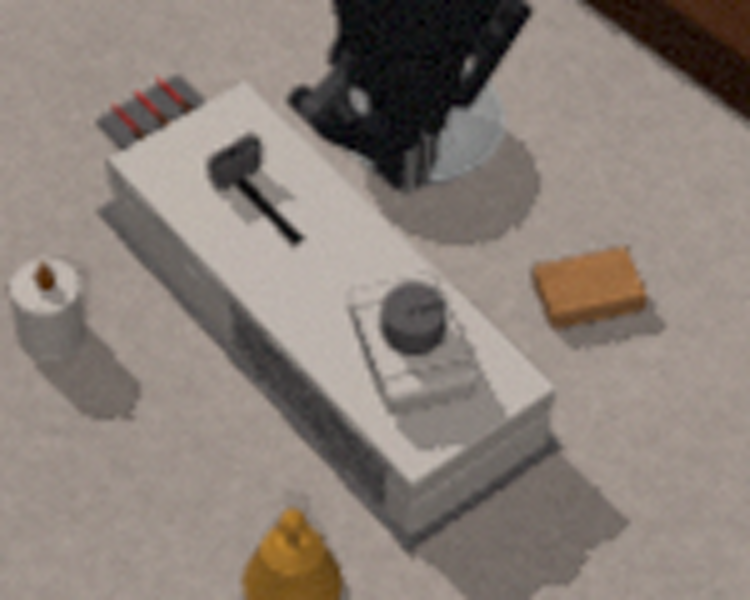

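Run:
```python
from m import *
c=load('w14'); cv2.imwrite('pics/w14c.png',cv2.resize(c['image'][140:260,205:355],None,fx=5,fy=5,interpolation=cv2.INTER_CUBIC))
s0=load('side0');s=load('s14')
a=plane(s0,215+285/5,185+202/5,72);b=plane(s,215+237/5,185+161/5,72);print('travel',np.linalg.norm(a-b),b)
```

```text
travel 38.54975961157827 [552.59637732  16.87345558  72.        ]
```

View pics/w14c.png

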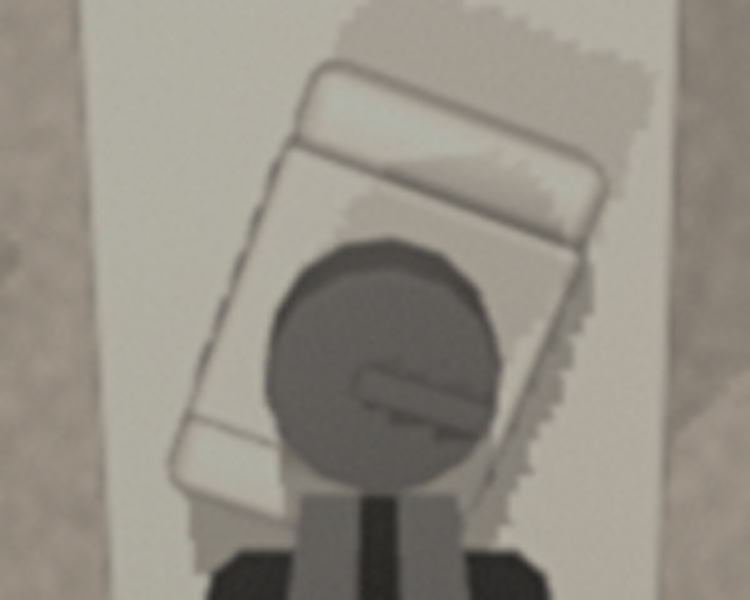

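Run:
```python
from h import *
c=load('w14')
g=lambda u,v:plane(c,205+u/5,140+v/5,77)
for a,b in (((290,145),(190,418)),((582,250),(490,470))):
    d=g(*a)-g(*b); print('collar long axis',np.arctan2(d[1],d[0]))
k=plane(c,205+383/5,140+378/5,99); q=plane(c,205+488/5,140+415/5,102); d=q-k; print('tip',np.arctan2(d[1],d[0]))
# bystanders: compare side image
t=cap('top','top14.png'); t0=load('top0')
def cent(im,lo,hi,box):
    x0,y0,x1,y1=box; h=cv2.cvtColor(im,cv2.COLOR_BGR2HSV)[y0:y1,x0:x1]; m=cv2.moments(cv2.inRange(h,lo,hi),True); return m['m00'],(m['m10']/max(m['m00'],1)+x0),(m['m01']/max(m['m00'],1)+y0)
s0=load('side0')['image'];s=load('s14')['image']
for n,lo,hi,b in (('bell',(15,120,60),(30,255,255),(255,275,295,315)),('match',(5,90,60),(20,255,255),(315,225,355,258))):
    print(n,cent(s0,lo,hi,b),cent(s,lo,hi,b))
```

```text
collar long axis 1.0991641442550857
collar long axis 1.0985752252797172
tip -0.4079066830802818
bell (313.0, 273.0543130990415, 299.5431309904153) (312.0, 273.06089743589746, 299.48397435897436)
match (258.0, 332.4612403100775, 242.15116279069767) (260.0, 332.4769230769231, 242.2)
```

Run:
```python
from h import *
for f,oy,a,b in (('w2',120,(372,358),(430,432)),('w3',135,(370,383),(455,487)),('w11',140,(352,386),(505,386)),('w14',140,(362,383),(487,418))):
    c=load(f); p,q=plane(c,205+a[0]/5,oy+a[1]/5,102),plane(c,205+b[0]/5,oy+b[1]/5,102); d=q-p; print(f,np.arctan2(d[1],d[0]),np.hypot(*d[:2]))
```

```text
w2 -0.4615043853473673 15.419162606460423
w3 -0.46364919363634455 16.949137190389283
w11 -0.4749148638719596 18.435514756136087
w14 -0.4006174991569328 18.08330158053658
```

Run:
```python
from h import *
print(r.close_job()); print(r.observe()['time_s'])
```

```text
the job is handed in; nothing more can be done
None
the job is handed in; nothing more can be done
```

The job is done and handed in at about 19.5 s of the 72 s allowed.

**Collar:** I gripped only the outer collar at 20 N and turned it clockwise about 0.9 rad, in 0.01 rad steps near the end. The torque rose over the last few steps to an estimated 0.10–0.13 N m above the sliding friction, so I stopped there and let go. A later picture shows the collar still where I left it, within about 0.01 rad.

**Thumb piece:** With the fingers shut, I pushed it until it stalled at its end stop, at about 10 N. The fingertip position at that point gives 42 mm of travel. I then backed off, and the side picture shows the three sticks standing out, with the robot clear of everything.

**Other things:** The bell and matchbox had not moved in the before-and-after side pictures. I did not measure the other bystanders separately, but the fingers met no unexpected force anywhere on the path.

**Checks that disagreed:**
- **Fingertip height:** the cameras put the fingertips about 35 mm higher than the reported TCP implies. I worked from the cameras and force readings instead.
- **Torque slope:** the torque rose at about 2.9 N m per rad instead of 5. I put this down to give in the grip. Even without any give, the torque would be about 0.22 N m, well under the 0.42 N m limit.
- **Thumb travel:** a rough side-view estimate gave 38.5 mm, against the 42 mm from the stall position.
- **Inner knob:** its rib read -0.46 to -0.47 rad before and after turning the collar. One later reading by eye gave -0.40, but nothing touched the knob in between, so I took that as reading error.

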